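# Hang a picking bin back on a crowded bin rail

## Robot

A 6-joint arm with a two-finger parallel gripper is mounted at the origin on the work surface. World frame = base frame: x ahead of the robot, y to its left, z up, the work surface at z = 0. Lengths are in m, angles in degrees, forces in N, time in s.
With the tool pointing down it reaches from about 0.4 to 0.825 m from the base axis. Payload 7 kg.
Tool frame: the origin (TCP) lies at the very end of the fingers, on their centre line; the grasp point (between the pads) lies 19 mm behind it (ctrl.grip_depth is the z of the grasp point in the tool frame, in m); z points along the fingers, y is the direction in which the jaws open and shut (so a half turn about z gives the same grasp; the last joint's range is limited). The gripper opens to 88 mm and grips with 3 to 60 N. Pads are 19 mm wide; open, the fingers measure 130 mm over their backs; the gripper's body (78 mm by 193 mm) begins 47 mm behind the grasp point.
Start: joints at [81.71, 20.546, 0.682, 0, -70.136, -16.507], TCP at [0.283, 0.613, 0.191] pointing down, gripper open.
Joint ranges: [-176.03, 176.03], [-82.01, 121.73], [-58.28, 71.71], [-173.87, 95.51], [-174.79, -0.11], [-173.66, 173.66]. Speed limits (degrees/s): [136.94, 136.94, 172.46, 180, 180, 180].

## Interface

Orientations are given as [roll, pitch, yaw] about the fixed x, y, z axes, in that order (R = Rz(yaw) Ry(pitch) Rx(roll)).
In Python, from plant import telemetry, snapshot, job, models, ctrl gives the robot as it stands.
- The arm moves only by the tool jog_arm, never from a script. Its argument "targets" is text: rows parted by semicolons, each of 7 numbers parted by spaces: the shift along the tool's x, y, z in m, then the turn, a rotation vector about the tool's x, y, z in degrees, then the gripper command: -1 is shut, 1 is fully open, values between are in proportion. A call has exactly 8 rows; each row is the pose to reach, as a shift and turn from the pose measured when the call began, along the tool's axes at that moment; what a row does not reach only later rows make up. A row lasts 1/8 s, in which the tool goes at most 62.5 mm and 10.7 degrees, less where a joint would pass 70% of its speed; a pose out of reach is approached as far as the arm can. A call with a gripper value outside its range is refused whole. The fingers move at their own pace and stop on an object; the grip force is fixed at half the most. Time passes only in rows, so rows that repeat a pose let the fingers close, or fill a call up. It gives the time, the measured TCP pose, the force and the opening at its end, in the units of the state.
- telemetry.get_obs(): the state, without advancing time (a new reading comes with each control period).
- snapshot(name): name is "scene" or "top" or "wrist"; returns a dict with "img" (480x640x3 uint8, red, green, blue), "range_z" (480x640 float32, m along the optical axis (not along the pixel's ray), 0 where there is no reading), "intrinsics" (3x3 intrinsics, pixels), "R" (3x3) and "t" (3): a world point X has camera coordinates R X + t. Camera axes: x right, y down, z forward; pixel columns grow to the right and rows downward; lengths in m; the calibration is good to about 2 mm. A picture is of the moment at which its call begins.
- job.close_job(): hands the job in, once; it reports no verdict.
Trained networks look in a picture, given as the dict that the camera call returned (one of the last four; its "shot" number tells which), for a name from the list of things; names that differ only in an ending like _2 or _b are one class to them, and where a whole thing is asked for, a point or a joint stands for the part that bears it (a point fixed in the world has none). Each returns a list of dicts, best first, with "conf" (0 to 1); they miss things now and then, are a little off and sometimes report something else, mostly with a low value. They report only what shows in the picture. A call takes as long as a camera call.
- models.cut_out(name, picture): "region" (480x640 bool, what is visible of it) and "uv" ([column, row] in pixels, amid what is visible of it).
- models.spot_point(name, picture): "uv" ([column, row] in pixels: a listed point, or the origin of a listed thing).
The state is a dict: "clock": time; "joint_pos": joint angles; "qvel": joint speeds; "tau": joint torques, N m; "tool_pos": TCP position; "orientation": TCP orientation; "force": force on the tool from outside, world axes, zero at the start; "moment": the same for the moment, N m; "opening": finger opening in m.
Only numpy, scipy, OpenCV 4.12 (cv2) and the standard library are available. Lean on these libraries where they do the work, as an engineer would, in place of code of your own. Each camera call takes 0.05 s, during which the arm holds its last target.

## Task

Hang the loose red bin with the steel carrying rod, which stands on the bench, back on the bin rail, between the two red bins already hanging there. They have slid together and leave too little room, so first push them outwards along the rail to make room, then lower the bin into the gap until its rear lip is hooked fully home over the rail. Work by feel without forcing anything, keep all three bins upright and the two neighbours hooked on, and leave the grey tray, the bottle and the big steel bush where they are.

Things in the scene. Friction and masses are not known exactly. Their poses are not given: they have to be found in the camera images.
- rack: bin rail stand: low grey and zinc steel stand fixed to the bench, up to 410 mm wide (y), 170 mm deep (x), 153 mm high. Origin on the bench under the rail; x points from the open front, where the bins hang, to the back; y along the rail; z up. The rail piece, with an end stop plate at each end, is clamped on it up to 20 mm off centre along y, either way: not measured, to be felt or seen
- rail (a point): point on the rail's top edge above the rack's origin, 150 mm up. The rail is an upright strip 3 mm thick (rack x -1.5 to +1.5), 30 mm high, free behind for the lips. Its end stops are 312 mm apart (three bins of 100 mm and 12 mm to spare), at rack y +156 and -156 when the rail is clamped centrally; they span rack x -48 to +2, z 107 to 153
- tube (a point): foremost point of the round tube (16 mm diameter, along y) under the rail on which the bins' backs rest: rack x -3, z 92, so 1.5 mm farther forward than the rail's front face
- bin: red open-fronted bin standing on the bench, to be hung; 0.27 to 0.45 kg. 100 mm wide over its rims (94 mm below them), 160 mm long (x -80 to +80, lip to +90), 75 mm high at the rear, front wall (-x) 40 mm. Origin at the centre of its underside, x to its rear, z up. Bushes fixed in it reach up to 36 mm. Hung, its origin is about 84 mm before the rail's plane, 78 mm up, nose-down by about 0.05 rad
- bin_rod (a point): middle of the bin's carrying rod: steel, 10 mm diameter, 91 mm long across the bin (along its y), at bin x +8, z 64, near the centre of mass. Grip it here from above, the fingers inside the bin closing along the bin's x
- bin_lip (a point): middle of the lip's slot at the underside of its ledge (bin x +83.5, z 72). The lip is 84 mm wide: a ledge behind the rear wall (outer face x +80) and a turned-down edge at x +87 to +90 reaching down to z 58; the slot that takes the rail is 7 mm wide, 14 mm deep. Bin x points the way of rack x when hung
- hung_left: red bin hanging at the rack's +y side, same shape, size and axes as the loose bin, about 0.36 kg. It slides along the rail (some 4 to 16 N) when pushed on its side wall near the rail; pushed near its front it skews and may bind. Outwards it goes until its side meets the end stop (origin then at rack y +86 to +126, as the rail is clamped)
- left_lip (a point): the lip point of the left hanging bin, same place as bin_lip; 150 mm up while hooked. Raised 14 mm it comes off
- hung_right: red bin hanging at the rack's -y side, as hung_left; against its end stop its origin is at rack y -86 to -126, always 212 mm from hung_left's when both are at their stops
- right_lip (a point): the lip point of the right hanging bin; 150 mm up while hooked. Raised 14 mm it comes off
- tray: grey open tray 150 x 110 x 45 mm with large bushes, on the bench, 1 kg; leave it alone. Origin at the centre of its underside
- oil: white plastic bottle with a yellow cap, 52 mm diameter, 150 mm tall; leave it alone. Origin at the centre of its underside
- liner: large steel flanged bush standing on the bench, 80 mm diameter, 57 mm tall; leave it alone. Origin at the centre of its underside

How it is judged (in metres and radians):
At the end, for the whole second after the job is handed in: All three bins hooked and at rest: lips within 8 mm of the rail's plane and 5 mm of its top edge in height, leaning under 0.12 rad, square within 0.10 rad; the new bin in the middle (within 35 mm); tray, bottle and big bush within 30 mm of where they were (x of bin_lip in the frame of rack between -0.008 and 0.008 m and z of bin_lip in the frame of rack between 0.145 and 0.155 m and angle between each of bin, hung_left, hung_right's own z axis and vertical below 0.12 rad and angle between the x axis of each of bin, hung_left, hung_right and the x axis of rack, either way round below 0.1 rad and linear speed of each of bin, hung_left, hung_right below 0.02 m/s and y of bin_lip in the frame of rack between -0.035 and 0.035 m and x of left_lip in the frame of rack between -0.008 and 0.008 m and z of left_lip in the frame of rack between 0.145 and 0.155 m and x of right_lip in the frame of rack between -0.008 and 0.008 m and z of right_lip in the frame of rack between 0.145 and 0.155 m and distance of each of tray, oil, liner from where it was at the start of the episode below 0.03 m); the robot touches nothing.
It fails at once if a hanging bin is lifted or knocked off the rail (lip more than 10 mm above or below the rail's top edge, or leaning over 0.25 rad) (z of any of left_lip, right_lip in the frame of rack above 0.16 m or z of any of left_lip, right_lip in the frame of rack below 0.14 m or angle between any of hung_left, hung_right's own z axis and vertical above 0.25 rad).
It fails at once if the bin is tipped by more than 0.7 rad (angle between bin's own z axis and vertical above 0.7 rad).
It fails at once if something is forced: a hanging bin pushed by the hand with more than 60 N, or the bin pressed on the rack or on a neighbour with more than 90 N (contact force between any of hung_left, hung_right and the fingers above 60 N or contact force between any of hung_left, hung_right and the arm above 60 N or contact force between bin and rack above 90 N or contact force between bin and hung_left above 90 N or contact force between bin and hung_right above 90 N).
It fails at once if the tray, bottle or large bush is moved by more than 30 mm (distance of any of tray, oil, liner from where it was at the start of the episode above 0.03 m).
It also fails if it takes over 61 s, if anything falls off the work surface, if the arm or the gripper's body presses on something with over 40 N, if the wrist force passes 120 N, or if a joint passes its speed limit or range.

## Working session

There is one attempt and no reset: what is moved stays moved. The work goes in short steps, Python scripts to look and compute and a tool call to move; the robot and the scene stay as the last step left them, time stands still between calls to the robot, and variables do not carry over. Pictures are saved under pics/ and viewed, and the job is handed in when it is done.

Besides the shell and the picture viewer there is one more tool, called after "Request:" by a JSON object that holds its "api" and its "payload". jog_arm: Moves the arm, as the interface text tells. Its arguments: {"type":"object","properties":{"targets":{"type":"string"}},"required":["targets"]}

```bash
ls; mkdir -p pics; cat > h.py <<'E'
import numpy as np, cv2
from plant import telemetry, snapshot, job, models, ctrl
def save(p,n): cv2.imwrite('pics/'+n,cv2.cvtColor(p['img'],cv2.COLOR_RGB2BGR))
def world(p,uv,z=None):
    K=p['intrinsics'];u,v=uv
    if z is None: z=p['range_z'][int(round(v)),int(round(u))]
    c=np.array([(u-K[0,2])/K[0,0]*z,(v-K[1,2])/K[1,1]*z,z]); return p['R'].T@(c-p['t'])
def ray_z(p,uv,h):
    K=p['intrinsics'];d=p['R'].T@np.array([(uv[0]-K[0,2])/K[0,0],(uv[1]-K[1,2])/K[1,1],1]);o=-p['R'].T@p['t']
    return o+d*(h-o[2])/d[2]
def cloud(p):
    K=p['intrinsics'];v,u=np.mgrid[:480,:640];z=p['range_z']
    c=np.stack([(u-K[0,2])/K[0,0]*z,(v-K[1,2])/K[1,1]*z,z],-1); w=(c-p['t'])@p['R']; w[z==0]=np.nan; return w
E
python3 - <<'E'
from h import *
np.set_printoptions(precision=4,suppress=True)
print(telemetry.get_obs(), ctrl.grip_depth)
for n in ['scene','top','wrist']:
    p=snapshot(n); save(p,n+'0.png'); np.savez('pics/'+n+'0.npz',**p)
    print(n,-p['R'].T@p['t'])
    for k in ['bin','hung_left','hung_right','tray','oil','liner','rack']:
        r=models.cut_out(k,p); print(k,[(round(x['conf'],2),np.round(x['uv'])) for x in r][:4])
    for k,h in [('rail',.15),('bin_rod',.064),('bin_lip',.072),('left_lip',.15),('right_lip',.15)]:
        r=models.spot_point(k,p); print(k,[(round(x['conf'],2),np.round(x['uv'],1),ray_z(p,x['uv'],h)) for x in r][:4])
E
```

```text
pics
{'clock': 0.0, 'joint_pos': array([ 81.7084,  20.5903,   0.6316,  -0.0189, -70.1352, -16.508 ]), 'qvel': array([-0.0741,  0.0388,  0.0501,  0.061 , -0.0681,  0.1216]), 'tau': array([  0.0014, -58.2719,  29.3049,   6.9974,   0.0069,  -0.0002]), 'tool_pos': array([0.2829, 0.6122, 0.1903]), 'orientation': array([179.9048,  -0.0097, -24.806 ]), 'force': array([0.7151, 0.2941, 0.5108]), 'moment': array([ 0.0335,  0.0057, -0.0355]), 'opening': 0.08771060672922724} -0.0188
scene [1.2268 0.8505 0.9352]
bin [(0.56, array([278., 180.]))]
hung_left [(0.68, array([392., 342.])), (0.58, array([431., 288.])), (0.52, array([321., 215.])), (0.22, array([240., 231.]))]
hung_right [(0.8, array([371., 249.])), (0.54, array([392., 338.]))]
tray [(0.56, array([318., 218.]))]
oil [(0.94, array([240., 230.]))]
liner [(0.6, array([218., 196.]))]
rack [(0.9, array([396., 343.])), (0.28, array([241., 230.]))]
rail [(0.23, array([431.1, 301.7]), array([0.5916, 0.3108, 0.15  ]))]
bin_rod [(0.75, array([277.5, 168.5]), array([ 0.4872, -0.3569,  0.064 ]))]
bin_lip [(0.96, array([253.8, 177.6]), array([ 0.566
[... 273 characters left out ...]
ray([230., 197.]))]
hung_left [(0.67, array([153., 260.]))]
hung_right [(0.96, array([245., 248.]))]
tray [(0.6, array([402., 286.]))]
oil [(0.84, array([411., 170.])), (0.68, array([234., 199.]))]
liner []
rack [(0.62, array([234., 195.]))]
rail []
bin_rod [(0.79, array([510.9, 286.4]), array([ 0.4995, -0.3428,  0.064 ]))]
bin_lip [(0.93, array([512.8, 242.4]), array([ 0.5756, -0.3448,  0.072 ]))]
left_lip [(0.62, array([143.4, 216.4]), array([0.6082, 0.2753, 0.15  ]))]
right_lip [(0.92, array([240. , 203.5]), array([0.6302, 0.117 , 0.15  ]))]
wrist [0.357  0.5786 0.3842]
bin []
hung_left []
hung_right []
tray []
oil []
liner []
rack []
rail []
bin_rod []
bin_lip []
left_lip []
right_lip []
```

View pics/scene0.png

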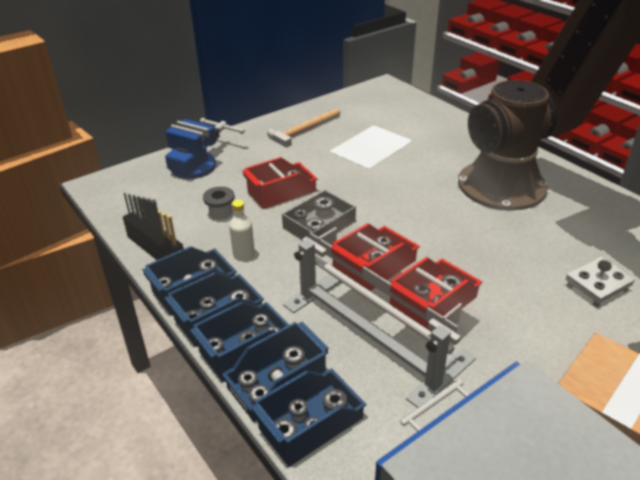

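View pics/top0.png

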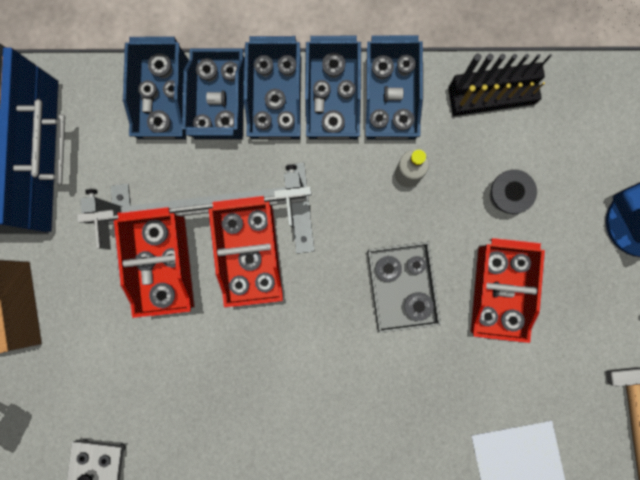

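View pics/wrist0.png

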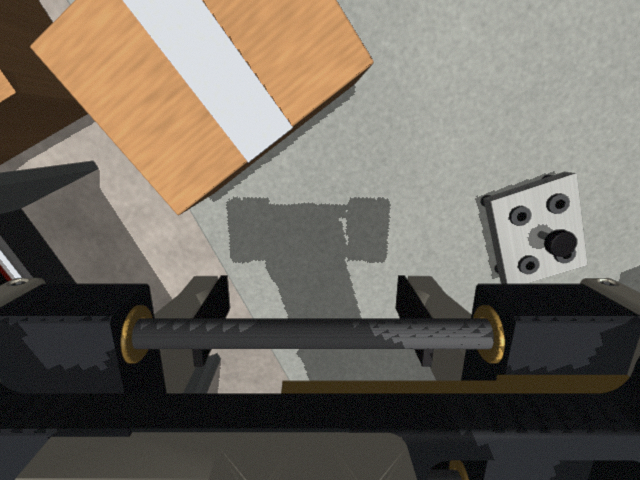

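The top view shows the left bin at columns 118-190, the right bin at 210-282, the rail running from (80,217) to (310,190) and the loose bin around (508,290). Next I'll measure these geometrically.

```bash
python3 - <<'E'
from h import *
np.set_printoptions(precision=4,suppress=True)
p=dict(np.load('pics/top0.npz')); 
im=cv2.cvtColor(p['img'],cv2.COLOR_RGB2BGR)[160:330,60:330]
cv2.imwrite('pics/top_crop.png',cv2.resize(im,None,fx=2.9,fy=2.9,interpolation=cv2.INTER_CUBIC))
w=cloud(p)
h=w[...,2]
v=np.clip((h[160:330,60:330])/0.2*255,0,255); v=np.nan_to_num(v).astype(np.uint8)
cv2.imwrite('pics/top_h.png',cv2.resize(cv2.applyColorMap(v,cv2.COLORMAP_JET),None,fx=2.9,fy=2.9,interpolation=cv2.INTER_NEAREST))
im=cv2.cvtColor(p['img'],cv2.COLOR_RGB2BGR)[225:355,455:565]
cv2.imwrite('pics/top_bin.png',cv2.resize(im,None,fx=4.5,fy=4.5,interpolation=cv2.INTER_CUBIC))
print('bench z',np.nanmedian(h[350:420,250:440]), p['intrinsics'])
E
```

```text
bench z -0.0006613099630308848 [[548.2292   0.     323.4813]
 [  0.     548.2292 241.3762]
 [  0.       0.       1.    ]]
```

View pics/top_crop.png

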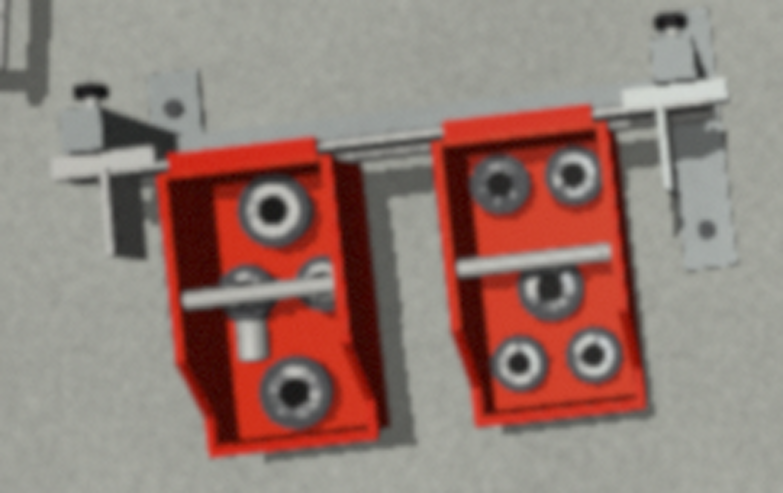

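View pics/top_h.png

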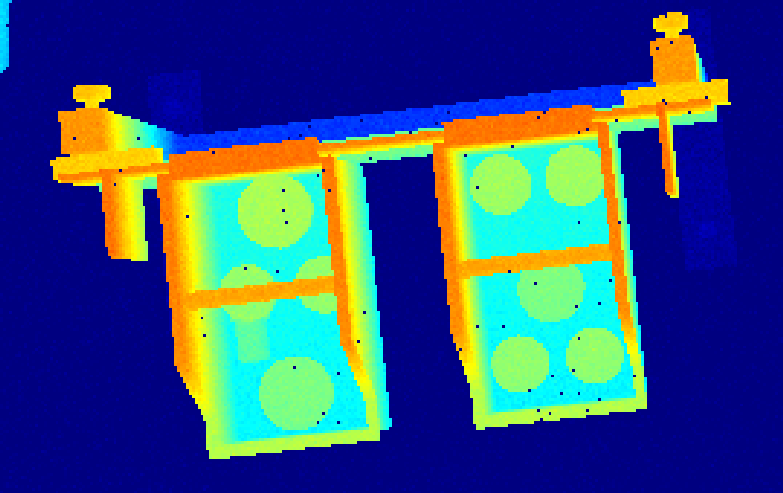

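View pics/top_bin.png

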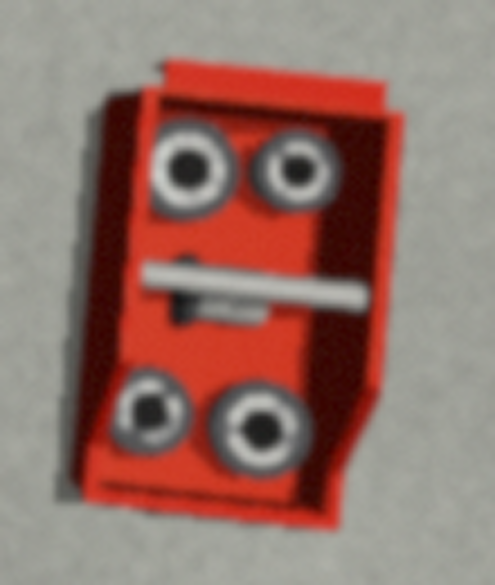

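```bash
python3 - <<'E'
from h import *
np.set_printoptions(precision=4,suppress=True)
p=dict(np.load('pics/top0.npz')); w=cloud(p); im=p['img'].astype(int)
grey=(np.abs(im[...,0]-im[...,1])<35)&(im[...,0]>90)
red=(im[...,0]-im[...,1]>60)
def line(m,name):
    q=w[m]; q=q[~np.isnan(q).any(1)]
    c=np.median(q,0); 
    d=np.linalg.svd(q[:,:2]-q[:,:2].mean(0))[2][0]; 
    s=(q[:,:2]-q[:,:2].mean(0))@d
    e=q[:,:2].mean(0)+d*(s.min()+s.max())/2
    if d[1]<0:d=-d
    print(name,len(q),'mid',e,'z',c[2],'len',s.max()-s.min(),'ang deg',np.degrees(np.arctan2(-d[0],d[1])))
    return e,d
def box(u0,u1,v0,v1):
    m=np.zeros((480,640),bool); m[v0:v1,u0:u1]=1; return m
h=w[...,2]
line(box(475,545,275,305)&grey&(h>.058)&(h<.08),'loose rod')
line(box(120,178,248,270)&grey&(h>.132)&(h<.16),'L rod')
line(box(213,275,240,258)&grey&(h>.132)&(h<.16),'R rod')
line(box(470,550,230,262)&red&(h>.066)&(h<.085),'loose lip/rear')
line(box(110,180,205,223)&red&(h>.145),'L lip')
line(box(205,270,194,212)&red&(h>.145),'R lip')
line(box(168,210,200,218)&(h>.14)&(h<.157),'rail mid')
line(box(78,310,180,222)&~red&(h>.14)&(h<.158),'rail all')
line(box(92,105,219,250)&(h>.12),'L stop'); line(box(283,296,196,232)&(h>.12),'R stop')
for m in (box(92,105,219,250),box(283,296,196,232)):
    q=w[m&(h>.146)]; print(len(q),np.nanmin(q,0),np.nanmax(q,0))
# scene rails
E
```

```text
loose rod 276 mid [ 0.4965 -0.343 ] z 0.0671748050141381 len 0.08615338276474489 ang deg -5.756479926168482
L rod 312 mid [0.5366 0.2677] z 0.1422383712845719 len 0.0862369174998191 ang deg 7.222083498772553
R rod 292 mid [0.5558 0.1117] z 0.14232203619780553 len 0.08559463054498238 ang deg 7.051739924640222
loose lip/rear 556 mid [ 0.5682 -0.3475] z 0.0740698873803251 len 0.10146286754829677 ang deg -2.720925996722839
L lip 521 mid [0.6107 0.2738] z 0.15236357590443791 len 0.10033919272395528 ang deg 4.535641207918554
R lip 519 mid [0.63   0.1189] z 0.15235201150111125 len 0.09845418010767285 ang deg 4.590718445829656
rail mid 157 mid [0.6202 0.2029] z 0.1494433474999709 len 0.07160085187783916 ang deg 7.651181926181712
rail all 783 mid [0.6316 0.198 ] z 0.1468881599660078 len 0.37110191553241967 ang deg 4.312534477537814
L stop 291 mid [0.5804 0.3499] z 0.14515176510042485 len 0.0486178514117732 ang deg -81.65404898993408
R stop 164 mid [0.6192 0.0367] z 0.14969982259337639 len 0.04915533332291246 ang deg -84.54368733202259
137 [0.556  0.3412 0.1461] [0.6038 0.3607 0.1572]
99 [0.5953 0.0273 0.1462] [0.6434 0.0471 0.1572]
```

```bash
cat >> h.py <<'E'
from scipy.spatial.transform import Rotation as Ro
def to(x,y,z,yaw,tilt=None):
    o=telemetry.get_obs(); R0=Ro.from_euler('xyz',o['orientation'],degrees=True); R1=Ro.from_euler('xyz',[180,0,yaw],degrees=True)
    d=R0.inv().apply(np.array([x,y,z])-o['tool_pos']); r=(R0.inv()*R1).as_rotvec(degrees=True)
    print('shift',np.round(d,4),'turn',np.round(r,2),'now',np.round(o['tool_pos'],4),np.round(o['orientation'],2),'F',np.round(o['force'],1),'op',round(o['opening'],4),'t',o['clock'])
XH=np.array([np.cos(np.radians(7.05)),np.sin(np.radians(7.05))]); YH=np.array([-XH[1],XH[0]])
def ns(n,s): return n*XH+s*YH
def inv(x,y): return XH@[x,y],YH@[x,y]
E
python3 - <<'E'
from h import *
x,y=ns(.616,.1213); print(x,y); to(x,y,.215,7.05)
E
```

```text
0.5964548734455909 0.19598794336133052
shift [ 0.4592  0.2469 -0.0238] turn [  0.     0.   -31.85] now [0.2831 0.6127 0.1912] [180.    0.  -24.8] F [-0.8  0.1  0.2] op 0.0874 t 1.95
```

Request:
{"api": "jog_arm", "payload": {"targets": "0.057 0.031 -0.02 0 0 -4 -1; 0.115 0.062 -0.024 0 0 -8 -1; 0.172 0.093 -0.024 0 0 -12 -1; 0.23 0.124 -0.024 0 0 -16 -1; 0.287 0.155 -0.024 0 0 -20 -1; 0.345 0.186 -0.024 0 0 -24 -1; 0.402 0.216 -0.024 0 0 -28 -1; 0.459 0.247 -0.024 0 0 -31.9 -1"}}

```text
clock: 2.95
tool_pos: [0.5828, 0.2137, 0.2156]
orientation: [-180.0, -0.0, 7.2]
force: [1.0, 0.6, 0.0]
opening: 0.013
```

```bash
python3 - <<'E'
from h import *
x,y=ns(.616,.1213); to(x,y,.107,7.05)
E
```

```text
shift [0.0113 0.0194 0.1086] turn [-0.02 -0.04  0.2 ] now [0.5828 0.2137 0.2156] [-1.7998e+02 -4.0000e-02  7.2500e+00] F [1.  0.6 0. ] op 0.013 t 2.95
```

Request:
{"api": "jog_arm", "payload": {"targets": "0.011 0.019 0 0 0 0 -1; 0.011 0.019 0 0 0 0 -1; 0.0113 0.0194 0.01 0 0 0.2 -1; 0.0113 0.0194 0.03 0 0 0.2 -1; 0.0113 0.0194 0.045 0 0 0.2 -1; 0.0113 0.0194 0.05 0 0 0.2 -1; 0.0113 0.0194 0.05 0 0 0.2 -1; 0.0113 0.0194 0.05 0 0 0.2 -1"}}

```text
clock: 3.95
tool_pos: [0.5968, 0.1963, 0.1663]
orientation: [-180.0, -0.1, 7.1]
force: [0.2, -0.4, 0.5]
opening: 0.0003
```

```bash
python3 - <<'E'
from h import *
x,y=ns(.616,.1213); to(x,y,.107,7.05)
p=snapshot('wrist'); save(p,'wrist1.png'); p=snapshot('top'); save(p,'top1.png')
E
```

```text
shift [-0.0005  0.0003  0.0593] turn [-0.04 -0.1   0.02] now [0.5968 0.1963 0.1663] [-1.7996e+02 -1.0000e-01  7.0700e+00] F [ 0.2 -0.4  0.5] op 0.0003 t 3.95
```

View pics/wrist1.png

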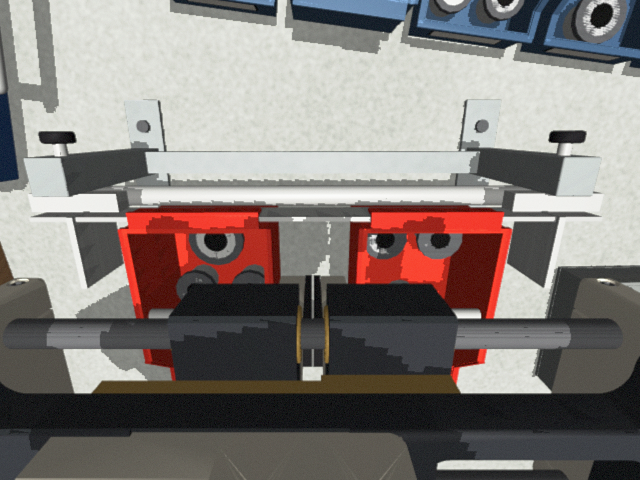

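View pics/top1.png

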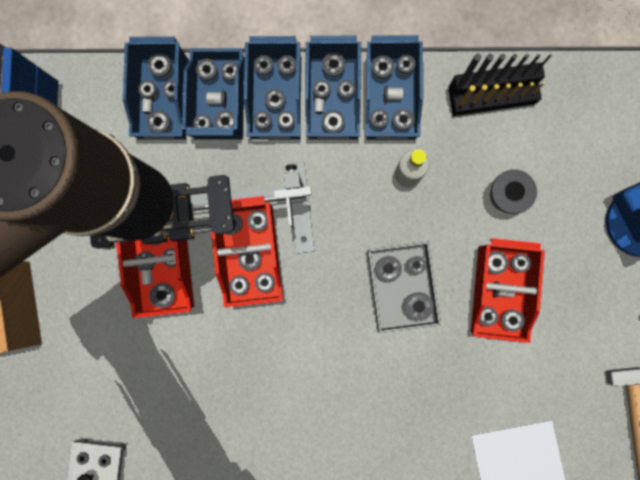

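The wrist view shows the closed fingers centred (column ~313) in the gap between the bins' inner rims (columns 277 and 350), in front of the rail. Descending.

Request:
{"api": "jog_arm", "payload": {"targets": "0 0 0.008 0 0 0 -1; 0 0 0.016 0 0 0 -1; 0 0 0.024 0 0 0 -1; 0 0 0.032 0 0 0 -1; 0 0 0.04 0 0 0 -1; 0 0 0.048 0 0 0 -1; 0 0 0.056 0 0 0 -1; 0 0 0.059 0 0 0 -1"}}

```text
clock: 5.05
tool_pos: [0.5966, 0.196, 0.1065]
orientation: [-180.0, -0.1, 7.0]
force: [-0.1, -0.7, 0.7]
opening: 0.0005
```

Request:
{"api": "jog_arm", "payload": {"targets": "0 0 0 0 0 0 -0.89; 0 0 0 0 0 0 -0.77; 0 0 0 0 0 0 -0.66; 0 0.001 0 0 0 0 -0.55; 0 0.0015 0 0 0 0 -0.43; 0 0.002 0 0 0 0 -0.32; 0 0.003 0 0 0 0 -0.2; 0 0.003 0 0 0 0 -0.09"}}

```text
clock: 6.05
tool_pos: [0.597, 0.1928, 0.1068]
orientation: [-180.0, -0.1, 7.0]
force: [-1.6, -1.1, 2.0]
opening: 0.0386
```

Continue to ~0.062.

Request:
{"api": "jog_arm", "payload": {"targets": "0 0 0 0 0 0 -0.02; 0 0 0 0 0 0 0.05; 0 0 0 0 0 0 0.12; 0 0 0 0 0 0 0.19; 0 0 0 0 0 0 0.26; 0 0 0 0 0 0 0.33; 0 0 0 0 0 0 0.41; 0 0 0 0 0 0 0.41"}}

```text
clock: 7.05
tool_pos: [0.597, 0.1928, 0.1068]
orientation: [-180.0, -0.1, 7.0]
force: [-1.2, 0.0, 2.4]
opening: 0.0615
```

```bash
python3 - <<'E'
from h import *
p=snapshot('wrist'); save(p,'wrist2.png')
print(telemetry.get_obs()['force'],telemetry.get_obs()['moment'],telemetry.get_obs()['opening'])
E
```

```text
[-0.70716185 -0.1362958   2.83248122] [-0.04121293  0.44329134  0.11817313] 0.061276017089722655
```

View pics/wrist2.png

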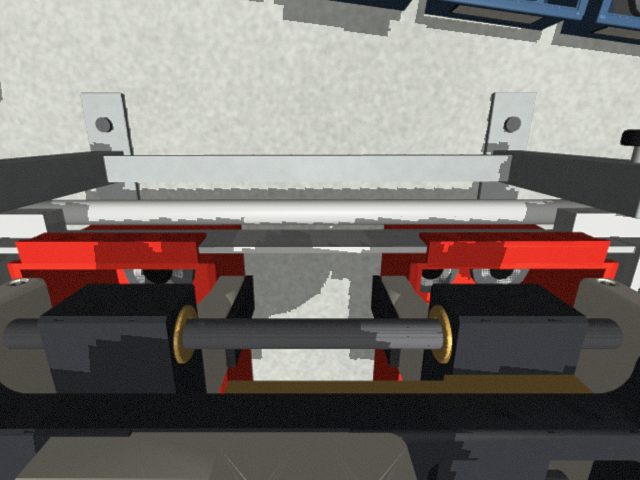

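Both bins slid apart, still hooked (lips on the rail at row ~243). Opening further in gentle steps.

Request:
{"api": "jog_arm", "payload": {"targets": "0 0 0 0 0 0 0.44; 0 0 0 0 0 0 0.47; 0 0 0 0 0 0 0.5; 0 0 0 0 0 0 0.53; 0 0 0 0 0 0 0.55; 0 0 0 0 0 0 0.57; 0 0 0 0 0 0 0.59; 0 0 0 0 0 0 0.59"}}

```text
clock: 8.1
tool_pos: [0.597, 0.1928, 0.1068]
orientation: [-180.0, -0.1, 7.0]
force: [-1.4, 0.4, 2.4]
opening: 0.0693
```

Request:
{"api": "jog_arm", "payload": {"targets": "0 0 0 0 0 0 0.6; 0 0 0 0 0 0 0.61; 0 0 0 0 0 0 0.62; 0 0 0 0 0 0 0.63; 0 0 0 0 0 0 0.64; 0 0 0 0 0 0 0.64; 0 0 0 0 0 0 0.64; 0 0 0 0 0 0 0.64"}}

```text
clock: 9.1
tool_pos: [0.597, 0.1928, 0.1067]
orientation: [-180.0, -0.1, 7.0]
force: [-1.1, -0.5, 3.2]
opening: 0.0719
```

```bash
python3 - <<'E'
from h import *
p=snapshot('wrist'); save(p,'wrist3.png')
o=telemetry.get_obs();print(o['force'],o['moment'],o['opening'],o['tool_pos'])
E
```

```text
[-0.568582    0.54711924  2.94469501] [0.06907657 0.53256519 0.04878365] 0.07166253539071622 [0.59703672 0.19280853 0.10676229]
```

View pics/wrist3.png

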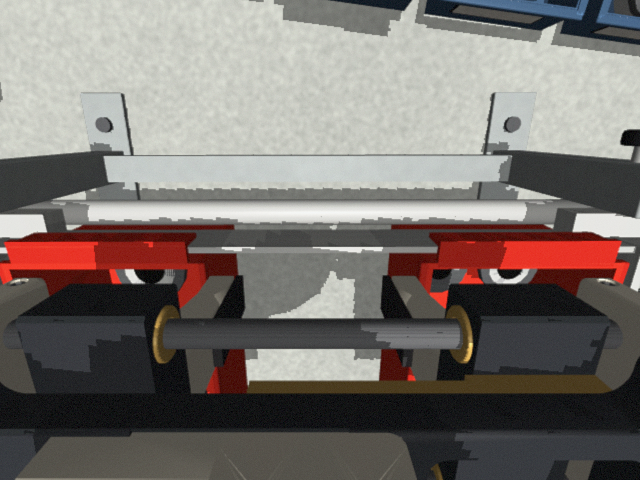

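Request:
{"api": "jog_arm", "payload": {"targets": "0 0 0 0 0 0 0.65; 0 0 0 0 0 0 0.66; 0 0 0 0 0 0 0.67; 0 0 0 0 0 0 0.68; 0 0 0 0 0 0 0.68; 0 0 0 0 0 0 0.68; 0 0 0 0 0 0 0.68; 0 0 0 0 0 0 0.68"}}

```text
clock: 10.15
tool_pos: [0.5971, 0.1928, 0.1068]
orientation: [-180.0, -0.1, 7.0]
force: [-2.0, -0.1, 3.0]
opening: 0.0736
```

Request:
{"api": "jog_arm", "payload": {"targets": "0 0 0 0 0 0 0.4; 0 0 0 0 0 0 0.2; 0 0 0 0 0 0 0; 0 0 0 0 0 0 0; 0 0 -0.03 0 0 0 0; 0 0 -0.08 0 0 0 0; 0 0 -0.13 0 0 0 0; 0 0 -0.14 0 0 0 0"}}

```text
clock: 11.15
tool_pos: [0.5986, 0.1934, 0.2512]
orientation: [-179.9, -0.4, 7.1]
force: [0.6, 0.0, -1.4]
opening: 0.0438
```

```bash
python3 - <<'E'
from h import *
p=snapshot('wrist'); save(p,'wrist4.png')
to(.499,-.343,.20,-95.8)
E
```

```text
shift [-0.1646  0.5202  0.0483] turn [ -0.4   -0.13 102.86] now [0.5982 0.1933 0.2504] [-179.87   -0.34    7.06] F [0.2 0.2 1.1] op 0.044 t 11.2
```

View pics/wrist4.png

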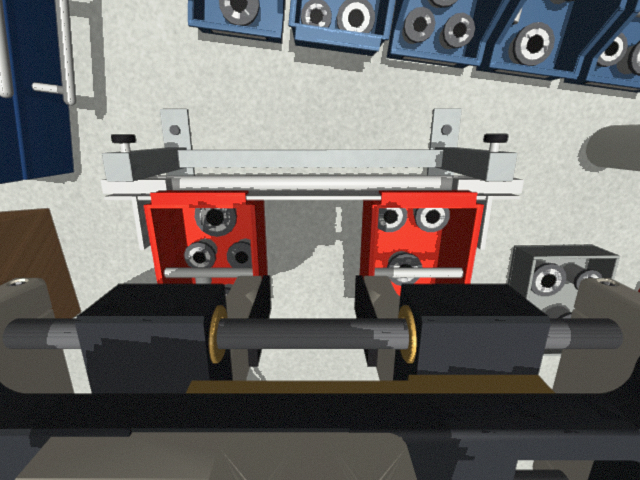

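Both bins now sit near their end stops (left edge at 145 vs plate at ~140, right edge at 482 vs ~487). Moving to the loose bin.

Request:
{"api": "jog_arm", "payload": {"targets": "-0.02 0.06 0 0 0 10 0; -0.04 0.12 0 0 0 20 0; -0.06 0.18 0 0 0 30 0; -0.08 0.24 0 0 0 40 0; -0.1 0.3 0 0 0 50 0; -0.12 0.36 0 0 0 60 0; -0.14 0.42 0 0 0 70 0; -0.16 0.48 0 0 0 80 0"}}

```text
clock: 12.2
tool_pos: [0.4982, -0.2991, 0.2471]
orientation: [-179.7, 0.1, -73.3]
force: [1.4, -0.1, -0.9]
opening: 0.0436
```

```bash
python3 - <<'E'
from h import *
to(.499,-.343,.20,-95.8)
E
```

```text
shift [0.0424 0.0121 0.047 ] turn [-0.27  0.18 22.53] now [ 0.4982 -0.2991  0.2471] [-1.7971e+02  1.3000e-01 -7.3270e+01] F [ 1.4 -0.1 -0.9] op 0.0436 t 12.2
```

Request:
{"api": "jog_arm", "payload": {"targets": "0.02 0.006 0 0 0 8 0; 0.042 0.012 0 0 0 16 0; 0.042 0.012 0.01 -0.2 0.2 22.5 0; 0.042 0.012 0.03 -0.2 0.2 22.5 0; 0.042 0.012 0.047 -0.2 0.2 22.5 0; 0.042 0.012 0.047 -0.2 0.2 22.5 0; 0.042 0.012 0.047 -0.2 0.2 22.5 0; 0.042 0.012 0.047 -0.2 0.2 22.5 0"}}

```text
clock: 13.2
tool_pos: [0.4994, -0.3428, 0.2008]
orientation: [-179.9, -0.0, -95.8]
force: [0.0, -0.0, 0.2]
opening: 0.044
```

```bash
python3 - <<'E'
from h import *
p=snapshot('wrist'); save(p,'wrist5.png'); 
r=models.spot_point('bin_rod',p); print([(x['conf'],x['uv'],ray_z(p,x['uv'],.064)) for x in r])
w=cloud(p); im=p['img'].astype(int)
np.savez('pics/w5.npz',**p)
p=snapshot('top'); save(p,'top5.png'); np.savez('pics/top5.npz',**p)
to(.498,-.343,.045,-95.8)
E
```

```text
[(0.8, [312.3, 212.4], array([ 0.50081213, -0.34535275,  0.064     ]))]
shift [0.0004 0.0015 0.1556] turn [-0.13 -0.02  0.04] now [ 0.4992 -0.3427  0.2006] [-1.7987e+02 -2.0000e-02 -9.5760e+01] F [-1.  -0.4  0.3] op 0.0439 t 13.35
```

View pics/wrist5.png

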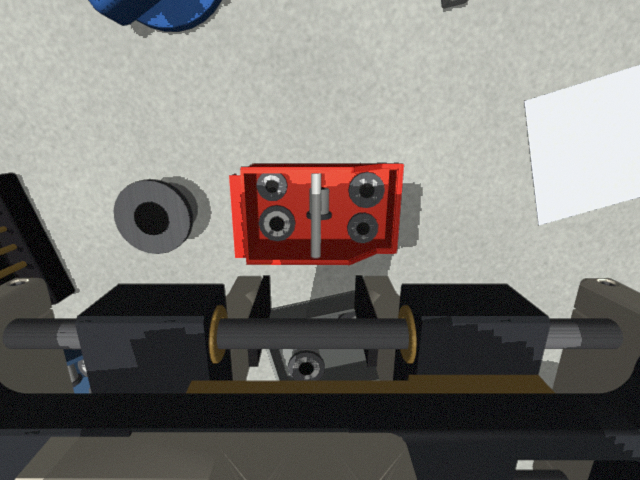

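View pics/top5.png

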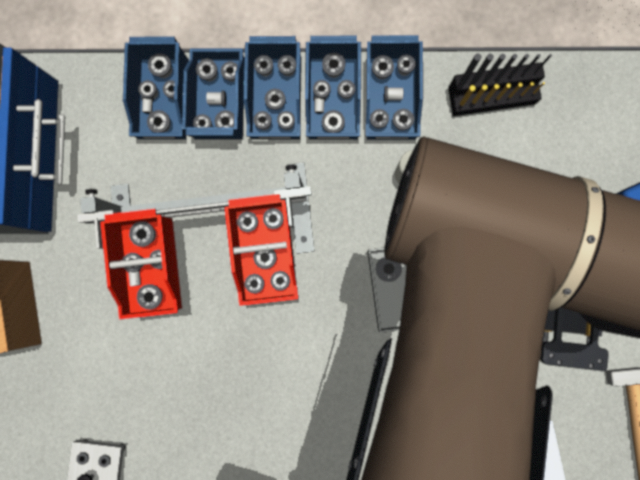

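```bash
cat > meas.py <<'E'
from h import *
def line(w,m,name):
    q=w[m]; q=q[~np.isnan(q).any(1)]
    d=np.linalg.svd(q[:,:2]-q[:,:2].mean(0),full_matrices=False)[2][0]; s=(q[:,:2]-q[:,:2].mean(0))@d
    e=q[:,:2].mean(0)+d*(s.min()+s.max())/2
    if d[1]<0:d=-d
    print(name,len(q),'mid',np.round(e,4),'z',np.round(np.median(q[:,2]),4),'len',np.round(s.max()-s.min(),4),'ang',np.round(np.degrees(np.arctan2(-d[0],d[1])),2),'ns',np.round(inv(*e),4))
def box(u0,u1,v0,v1):
    m=np.zeros((480,640),bool); m[v0:v1,u0:u1]=1; return m
E
python3 - <<'E'
from meas import *
p=dict(np.load('pics/top5.npz')); w=cloud(p); im=p['img'].astype(int);h=w[...,2]
grey=(np.abs(im[...,0]-im[...,1])<35)&(im[...,0]>90)
line(w,box(106,166,250,275)&grey&(h>.132)&(h<.16),'L rod')
line(w,box(230,290,238,258)&grey&(h>.132)&(h<.16),'R rod')
p=dict(np.load('pics/w5.npz')); w=cloud(p); im=p['img'].astype(int);h=w[...,2]
grey=(np.abs(im[...,0]-im[...,1])<35)&(im[...,0]>90)
line(w,box(305,327,165,265)&grey&(h>.058)&(h<.08),'rod')
E
```

```text
L rod 312 mid [0.5338 0.2899] z 0.1421 len 0.0861 ang 6.77 ns [0.5653 0.2222]
R rod 283 mid [0.559  0.0856] z 0.1421 len 0.0856 ang 6.96 ns [0.5653 0.0163]
rod 766 mid [ 0.4978 -0.3412] z 0.0676 len 0.0861 ang -5.74 ns [ 0.4522 -0.3997]
```

Request:
{"api": "jog_arm", "payload": {"targets": "0 0.001 0.03 0 0 0 0; 0 0.001 0.06 0 0 0 0; 0 0.001 0.09 0 0 0 0; 0 0.001 0.12 0 0 0 0; 0 0.001 0.14 0 0 0 0; 0 0.001 0.15 0 0 0 0; 0 0.001 0.156 0 0 0 0; 0 0.001 0.156 0 0 0 0"}}

```text
clock: 14.35
tool_pos: [0.4988, -0.3428, 0.0448]
orientation: [-179.9, -0.0, -95.8]
force: [-0.7, -0.1, -0.0]
opening: 0.0438
```

Request:
{"api": "jog_arm", "payload": {"targets": "0 0 0 0 0 0 -0.2; 0 0 0 0 0 0 -0.4; 0 0 0 0 0 0 -0.6; 0 0 0 0 0 0 -1; 0 0 0 0 0 0 -1; 0 0 0 0 0 0 -1; 0 0 0 0 0 0 -1; 0 0 0 0 0 0 -1"}}

```text
clock: 15.35
tool_pos: [0.4988, -0.3428, 0.0448]
orientation: [-179.9, -0.0, -95.8]
force: [0.2, -0.2, -1.6]
opening: 0.0004
```

Fully shut, so the rod isn't between the fingers. Looking.

```bash
python3 - <<'E'
from h import *
p=snapshot('wrist'); save(p,'wrist6.png');np.savez('pics/w6.npz',**p)
p=snapshot('scene'); save(p,'scene6.png');
im=cv2.cvtColor(p['img'],cv2.COLOR_RGB2BGR)[110:250,190:400]
cv2.imwrite('pics/scene6c.png',cv2.resize(im,None,fx=3.5,fy=3.5,interpolation=cv2.INTER_CUBIC))
E
```

```text
(no output)
```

View pics/wrist6.png

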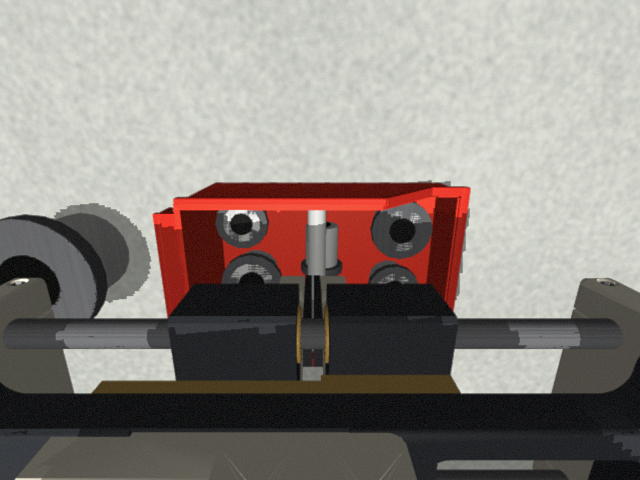

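View pics/scene6c.png

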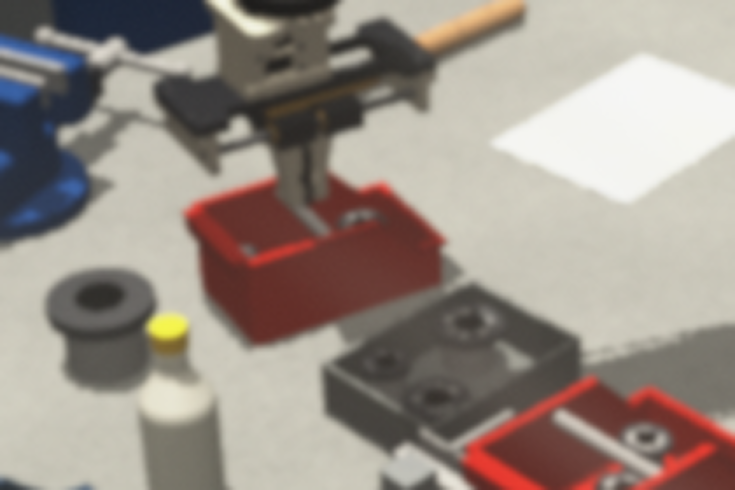

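Request:
{"api": "jog_arm", "payload": {"targets": "0 0 -0.004 0 0 0 -1; 0 0 -0.008 0 0 0 -1; 0 0 -0.012 0 0 0 -1; 0 0 -0.016 0 0 0 -1; 0 0 -0.02 0 0 0 -1; 0 0 -0.025 0 0 0 -1; 0 0 -0.03 0 0 0 -1; 0 0 -0.03 0 0 0 -1"}}

```text
clock: 16.45
tool_pos: [0.499, -0.3429, 0.0754]
orientation: [-179.8, -0.0, -95.8]
force: [-0.7, 0.0, 0.3]
opening: 0.0004
```

```bash
python3 - <<'E'
from h import *
p=snapshot('wrist'); save(p,'wrist7.png');np.savez('pics/w7.npz',**p)
p=snapshot('scene'); save(p,'scene7.png');np.savez('pics/s7.npz',**p)
im=cv2.cvtColor(p['img'],cv2.COLOR_RGB2BGR)[110:250,190:400]
cv2.imwrite('pics/scene7c.png',cv2.resize(im,None,fx=3.5,fy=3.5,interpolation=cv2.INTER_CUBIC))
E
```

View pics/wrist7.png

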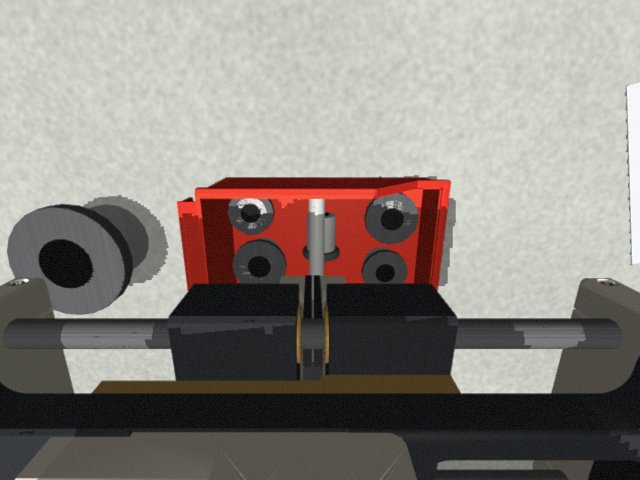

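View pics/scene7c.png

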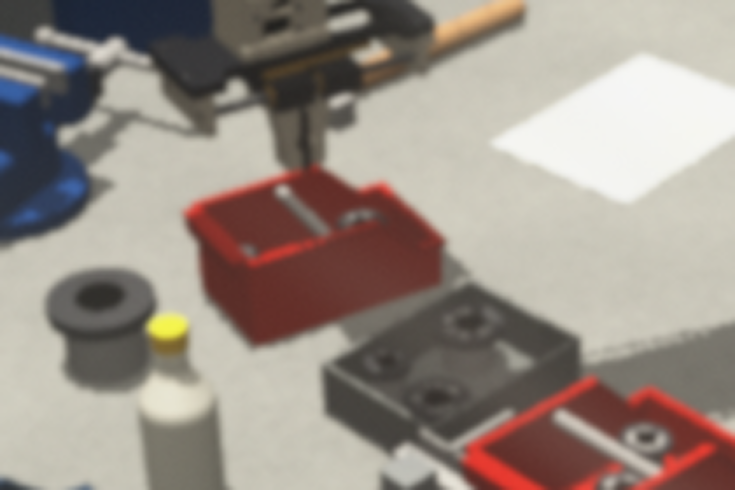

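```bash
python3 - <<'E'
from h import *
np.set_printoptions(precision=4,suppress=True)
o=telemetry.get_obs(); 
for f in ['w6','w7','s7']:
    p=dict(np.load(f'pics/{f}.npz')); K=p['intrinsics']
    for X in ([.4988,-.3428,.0448],[.499,-.3429,.0754],[.4988,-.3428,.095],[.4978,-.342,.064]):
        c=p['R']@np.array(X)+p['t']; uv=K@c/c[2]; print(f,X,uv[:2],c[2],p['range_z'][int(min(479,uv[1])),int(uv[0])])
p=dict(np.load('pics/w6.npz'));w=cloud(p)
for uv in [(312,265),(312,250),(316,240),(316,225),(290,278),(335,278),(312,290),(303,300),(312,330),(312,370)]: print(uv,w[uv[1],uv[0]],p['range_z'][uv[1],uv[0]])
p=dict(np.load('pics/s7.npz'));w=cloud(p)
for uv in [(190+303//3.5,110+160//3.5),(190+300//3.5,110+145//3.5),(190+305//3.5,110+210//3.5),(274,155),(277,156),(280,156),(277,152),(277,148)]: print(uv,w[int(uv[1]),int(uv[0])])
im=p['img']; 
im=cv2.cvtColor(p['img'],cv2.COLOR_RGB2BGR)[130:190,240:320]
cv2.imwrite('pics/s7z.png',cv2.resize(im,None,fx=8,fy=8,interpolation=cv2.INTER_NEAREST))
E
```

```text
w6 [0.4988, -0.3428, 0.0448] [314.2189 266.7421] 0.20811019352317084 0.18286766
w6 [0.499, -0.3429, 0.0754] [313.9844 288.6657] 0.17884836999068005 0.18748695
w6 [0.4988, -0.3428, 0.095] [314.5024 307.1611] 0.1601429720215028 0.13896488
w6 [0.4978, -0.342, 0.064] [316.1951 280.9067] 0.18996630522510594 0.16609795
w7 [0.4988, -0.3428, 0.0448] [314.5257 250.2515] 0.23734366322211395 0.21348101
w7 [0.499, -0.3429, 0.0754] [314.3224 266.7648] 0.20807993017482548 0.21663944
w7 [0.4988, -0.3428, 0.095] [314.7624 280.2345] 0.1893729853389013 0.16560042
w7 [0.4978, -0.342, 0.064] [316.237  261.1561] 0.2191973709748207 0.21376234
s7 [0.4988, -0.3428, 0.0448] [277.1809 178.3685] 1.647026923776844 1.7035964
s7 [0.499, -0.3429, 0.0754] [276.4451 168.4796] 1.6283447316518906 1.6379987
s7 [0.4988, -0.3428, 0.095] [276.1054 162.0111] 1.6164267353440733 1.67061
s7 [0.4978, -0.342, 0.064] [277.2609 172.1887] 1.6352786472549303 1.623804
(312, 265) [ 0.499  -0.3533  0.0673] 0.18354757
(312, 250) [ 0.4981 -0.3624  0.0684] 0.17979792
(316, 240) [ 0.4954 -0.3679  0.0684] 0.17810896
(316, 225) [ 0.4946 -0.376   0.0681] 0.1759694
(290, 278) [ 0.5097 -0.3553  0.0864] 0.16500853
(335, 278) [ 0.4876 -0.3536  0.0875] 0.16377425
(312, 290) [ 0.5006 -0.338   0.0669] 0.18843462
(303, 300) [ 0.5036 -0.3487  0.0979] 0.15574422
(312, 330) [ 0.4966 -0.3738  0.1619] 0.08711424
(312, 370) [ 0.512  -0.2285 -0.0016] 0.28635767
(276.0, 155.0) [ 0.4984 -0.3416  0.1164]
(275.0, 151.0) [ 0.5043 -0.3356  0.133 ]
(277.0, 170.0) [ 0.4998 -0.3393  0.0728]
(274, 155) [ 0.5076 -0.3364  0.1221]
(277, 156) [ 0.4995 -0.3354  0.1167]
(280, 156) [ 0.4905 -0.3352  0.1135]
(277, 152) [ 0.4994 -0.3343  0.1289]
(277, 148) [ 0.4965 -0.3378  0.138 ]
```

View pics/s7z.png

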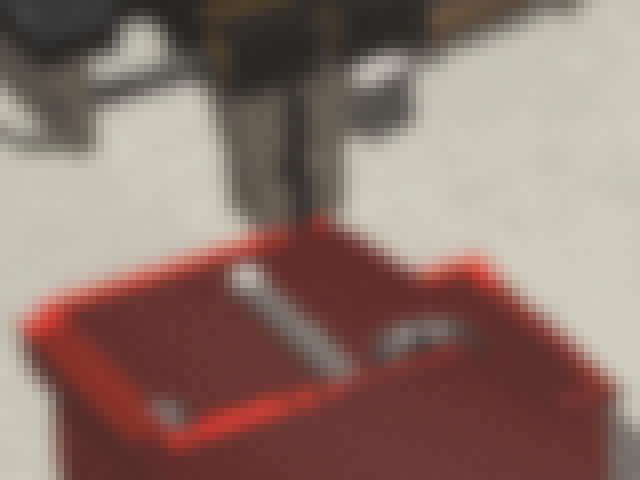

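```bash
python3 - <<'E'
from h import *
np.set_printoptions(precision=4,suppress=True)
for f,us in [('w6',(296,300,305,309,318,322,328,332)),('w5',(255,262,266,269,360,364,370))]:
    p=dict(np.load(f'pics/{f}.npz'));w=cloud(p)
    for u in us:
        print(f,u,[(v,round(float(w[v,u,1]),3),round(float(w[v,u,2]),3)) for v in range(268,312,4)])
im=cv2.cvtColor(dict(np.load('pics/w6.npz'))['img'],cv2.COLOR_RGB2BGR)[250:390,240:390]
cv2.imwrite('pics/w6z.png',cv2.resize(im,None,fx=5,fy=4,interpolation=cv2.INTER_NEAREST))
im=cv2.cvtColor(dict(np.load('pics/w5.npz'))['img'],cv2.COLOR_RGB2BGR)[250:390,200:420]
cv2.imwrite('pics/w5z.png',cv2.resize(im,None,fx=3.5,fy=3.5,interpolation=cv2.INTER_NEAREST))
E
```

```text
w6 296 [(268, -0.326, 0.004), (272, -0.323, 0.003), (276, -0.355, 0.084), (280, -0.355, 0.088), (284, -0.382, 0.151), (288, -0.382, 0.153), (292, -0.382, 0.156), (296, -0.382, 0.159), (300, -0.382, 0.16), (304, -0.382, 0.163), (308, -0.382, 0.164)]
w6 300 [(268, -0.326, 0.003), (272, -0.322, 0.004), (276, -0.355, 0.085), (280, -0.355, 0.09), (284, -0.354, 0.092), (288, -0.355, 0.099), (292, -0.354, 0.101), (296, -0.352, 0.101), (300, -0.356, 0.111), (304, -0.355, 0.112), (308, -0.379, 0.159)]
w6 305 [(268, -0.334, 0.024), (272, -0.331, 0.024), (276, -0.353, 0.081), (280, -0.353, 0.085), (284, -0.353, 0.091), (288, -0.353, 0.095), (292, -0.354, 0.1), (296, -0.353, 0.103), (300, -0.353, 0.106), (304, -0.353, 0.111), (308, -0.354, 0.114)]
w6 309 [(268, -0.351, 0.065), (272, -0.349, 0.066), (276, -0.353, 0.082), (280, -0.353, 0.085), (284, -0.353, 0.091), (288, -0.353, 0.095), (292, -0.353, 0.099), (296, -0.353, 0.102), (300, -0.353, 0.107), (304, -0.353, 0.111), (308, -0.353, 0.114)]
w6 318 [(268, -0.351, 0.068), (272, -0.349, 0.068), (276, -0.353, 0.083), (280, -0.353, 0.086), (284, -0
[... 1922 characters left out ...]
-0.246, 0.0), (276, -0.351, 0.238), (280, -0.351, 0.242), (284, -0.351, 0.247), (288, -0.351, 0.251), (292, -0.35, 0.254), (296, -0.349, 0.255), (300, -0.347, 0.256), (304, -0.345, 0.255), (308, -0.344, 0.257)]
w5 364 [(268, -0.252, 0.001), (272, -0.245, -0.001), (276, -0.352, 0.241), (280, -0.35, 0.242), (284, -0.35, 0.247), (288, -0.35, 0.25), (292, -0.351, 0.256), (296, -0.351, 0.259), (300, -0.351, 0.264), (304, -0.351, 0.266), (308, -0.35, 0.268)]
w5 370 [(268, -0.25, -0.0), (272, -0.245, -0.001), (276, -0.352, 0.241), (280, -0.352, 0.246), (284, -0.352, 0.25), (288, -0.352, 0.254), (292, -0.35, 0.254), (296, -0.348, 0.254), (300, -0.35, 0.263), (304, -0.35, 0.266), (308, -0.35, 0.269)]
```

View pics/w6z.png

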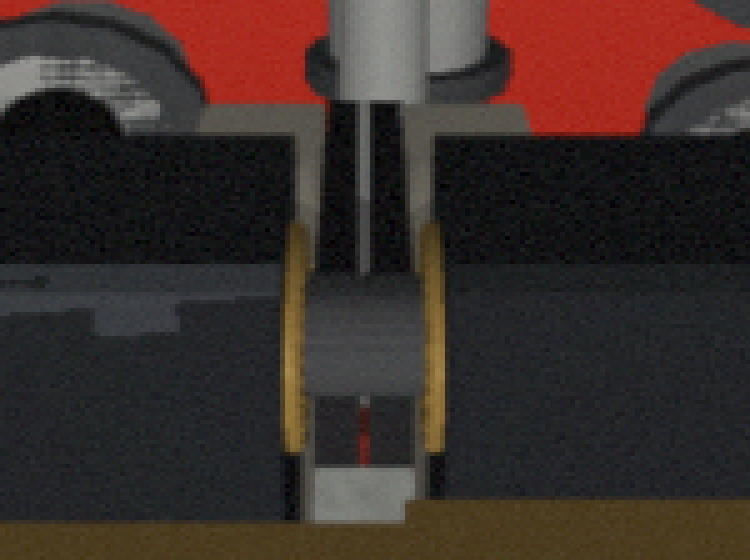

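View pics/w5z.png

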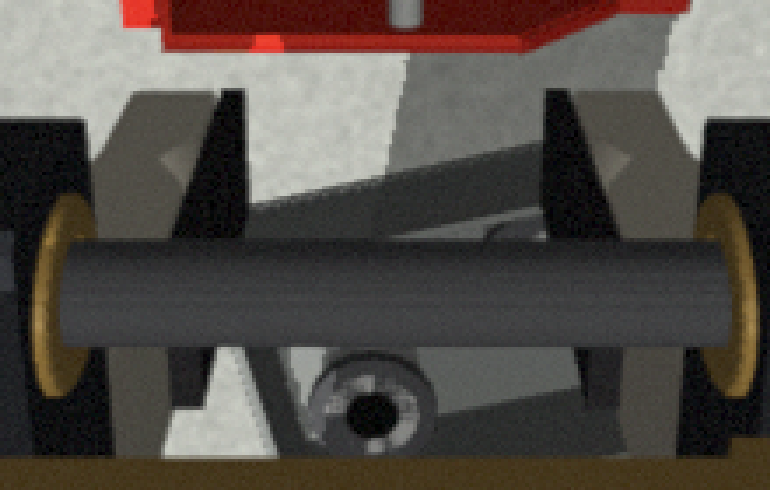

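The wrist depth shows the real fingertips at z≈0.081 when the TCP read 0.045. The fingers end about 36 mm above the reported TCP, so they closed above the rod. I'll apply that offset, open, and go down to a reported TCP of about 0.010.

Request:
{"api": "jog_arm", "payload": {"targets": "0 0 0 0 0 0 0; 0 0 0 0 0 0 0; 0 0 0 0 0 0 0; 0 0 0 0 0 0 0; 0 0 0.01 0 0 0 0; 0 0 0.02 0 0 0 0; 0 0 0.03 0 0 0 0; 0 0 0.03 0 0 0 0"}}

```text
clock: 17.55
tool_pos: [0.4979, -0.3424, 0.0434]
orientation: [-180.0, 0.0, -95.8]
force: [0.4, -0.2, 0.6]
opening: 0.0435
```

Request:
{"api": "jog_arm", "payload": {"targets": "0 0.001 0.007 0 0 0 0; 0 0.001 0.014 0 0 0 0; 0 0.001 0.021 0 0 0 0; 0 0.001 0.027 0 0 0 0; 0 0.001 0.031 0 0 0 0; 0 0.001 0.034 0 0 0 0; 0 0.001 0.035 0 0 0 0; 0 0.001 0.035 0 0 0 0"}}

```text
clock: 18.55
tool_pos: [0.497, -0.3423, 0.0085]
orientation: [-180.0, 0.0, -95.8]
force: [-0.2, -0.0, -0.2]
opening: 0.0441
```

Request:
{"api": "jog_arm", "payload": {"targets": "0 0 0 0 0 0 -0.2; 0 0 0 0 0 0 -0.4; 0 0 0 0 0 0 -0.5; 0 0 0 0 0 0 -0.6; 0 0 0 0 0 0 -0.7; 0 0 0 0 0 0 -1; 0 0 0 0 0 0 -1; 0 0 0 0 0 0 -1"}}

```text
clock: 19.55
tool_pos: [0.4969, -0.3424, 0.0085]
orientation: [-180.0, 0.0, -95.8]
force: [-0.9, -0.2, 0.3]
opening: 0.009
```

Request:
{"api": "jog_arm", "payload": {"targets": "0 0 -0.005 0 0 0 -1; 0 0 -0.015 0 0 0 -1; 0 0 -0.035 0 0 0 -1; 0 0 -0.065 0 0 0 -1; 0 0 -0.1 0 0 0 -1; 0 0 -0.14 0 0 0 -1; 0 0 -0.18 0 0 0 -1; 0 0 -0.21 0 0 0 -1"}}

```text
clock: 20.55
tool_pos: [0.497, -0.3424, 0.2211]
orientation: [-179.9, -0.0, -95.8]
force: [0.0, -0.2, -4.2]
opening: 0.0089
```

```bash
python3 - <<'E'
from h import *
x,y=ns(.5525,.1193);print(x,y); to(x,y,.22,-82.95)
p=snapshot('scene'); save(p,'scene8.png');
E
```

```text
0.5336804410205298 0.1862093630087725
shift [-0.5296  0.0165  0.001 ] turn [ -0.12  -0.02 -12.81] now [ 0.497  -0.3424  0.2211] [-1.7987e+02 -1.0000e-02 -9.5760e+01] F [ 0.  -0.2 -4.2] op 0.0089 t 20.55
```

View pics/scene8.png

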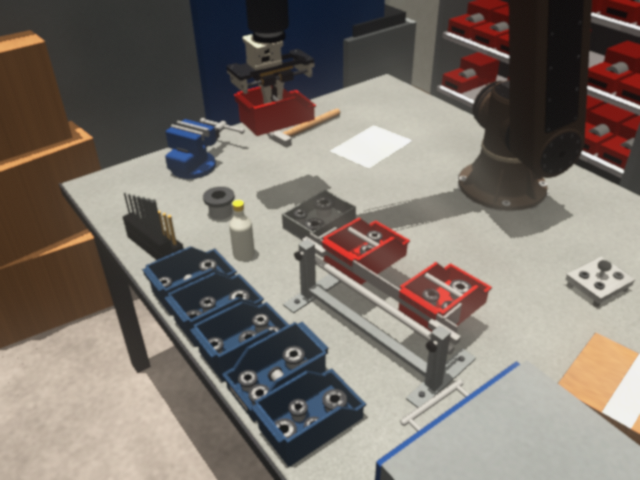

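The bin hangs level in the gripper at (272,110), with about 4 N on the wrist. Carrying it to the rail.

Request:
{"api": "jog_arm", "payload": {"targets": "-0.03 0.001 0 0 0 -1 -1; -0.08 0.002 0 0 0 -3 -1; -0.14 0.004 0 0 0 -4 -1; -0.2 0.006 0 0 0 -6 -1; -0.26 0.008 0 0 0 -8 -1; -0.32 0.01 0 0 0 -10 -1; -0.38 0.012 0 0 0 -11 -1; -0.44 0.014 0 0 0 -12.8 -1"}}

```text
clock: 21.6
tool_pos: [0.5279, 0.0976, 0.2244]
orientation: [-179.6, -0.2, -82.9]
force: [2.2, 0.6, -3.1]
opening: 0.0087
```

```bash
python3 - <<'E'
from h import *
x,y=ns(.5525,.1193);print(x,y); to(x,y,.215,-82.95)
E
```

```text
0.5336804410205298 0.1862093630087725
shift [-0.0872 -0.0166  0.0092] turn [-0.39 -0.22  0.07] now [0.5279 0.0976 0.2244] [-179.61   -0.22  -82.88] F [ 2.2  0.6 -3.1] op 0.0087 t 21.6
```

Request:
{"api": "jog_arm", "payload": {"targets": "-0.04 -0.008 0.004 0 0 0 -1; -0.07 -0.014 0.008 -0.2 -0.1 0 -1; -0.083 -0.016 0.009 -0.4 -0.2 0.1 -1; -0.087 -0.0166 0.009 -0.4 -0.2 0.1 -1; -0.087 -0.0166 0.009 -0.4 -0.2 0.1 -1; -0.087 -0.0166 0.009 -0.4 -0.2 0.1 -1; -0.087 -0.0166 0.009 -0.4 -0.2 0.1 -1; -0.087 -0.0166 0.009 -0.4 -0.2 0.1 -1"}}

```text
clock: 22.6
tool_pos: [0.5337, 0.1856, 0.2154]
orientation: [180.0, -0.0, -83.0]
force: [-0.1, 1.2, -3.7]
opening: 0.0089
```

```bash
python3 - <<'E'
from h import *
x,y=ns(.5525,.1193); to(x,y,.215,-82.95)
for n in ['top','scene','wrist']:
    p=snapshot(n); save(p,n+'9.png'); np.savez('pics/'+n+'9.npz',**p)
    if n!='wrist':
        im=cv2.cvtColor(p['img'],cv2.COLOR_RGB2BGR); im=im[160:330,60:330] if n=='top' else im[180:360,280:520]
        cv2.imwrite(f'pics/{n}9c.png',cv2.resize(im,None,fx=2.9,fy=2.9,interpolation=cv2.INTER_CUBIC))
E
```

```text
shift [-0.0007 -0.      0.0004] turn [ 0.   -0.01 -0.06] now [0.5337 0.1856 0.2154] [ 1.800e+02 -1.000e-02 -8.301e+01] F [-0.1  1.2 -3.7] op 0.0089 t 22.6
```

View pics/top9c.png

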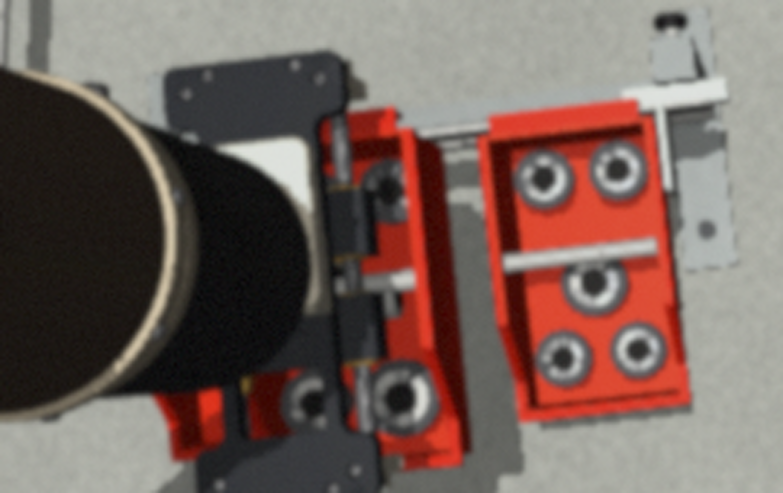

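View pics/scene9c.png

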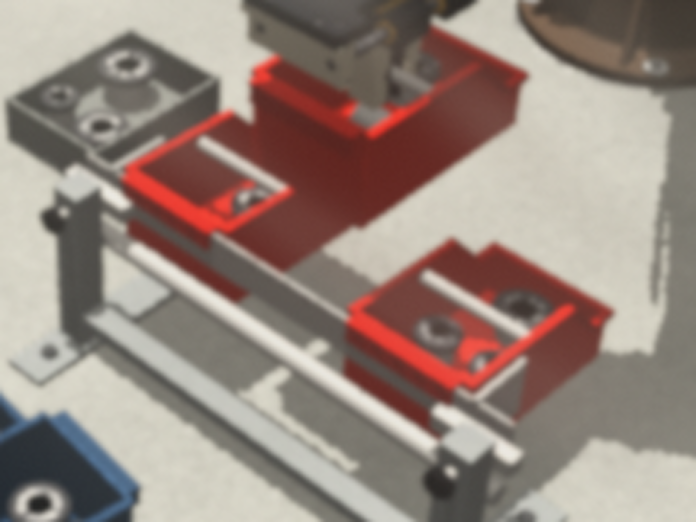

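View pics/wrist9.png

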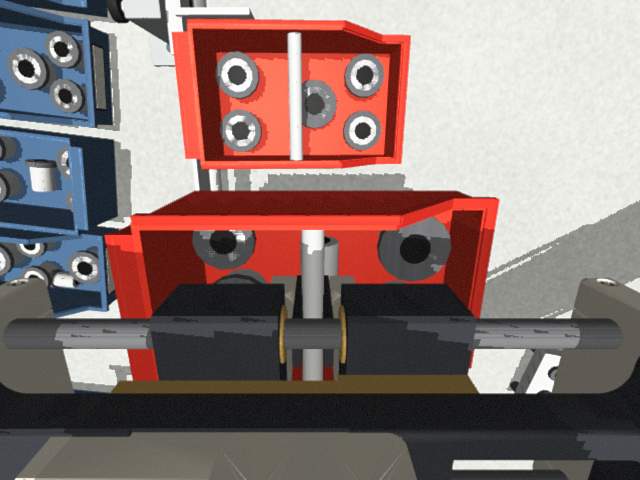

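```bash
python3 - <<'E'
from meas import *
np.set_printoptions(precision=4,suppress=True)
for f in ['wrist9','top9','scene9']:
    p=dict(np.load(f'pics/{f}.npz')); w=cloud(p); im=p['img'].astype(int); red=(im[...,0]-im[...,1]>60)
    q=w[red]; q=q[~np.isnan(q).any(1)]; n=q[:,0]*XH[0]+q[:,1]*XH[1]; s=q[:,0]*YH[0]+q[:,1]*YH[1]; z=q[:,2]
    held=(z>.2)&(z<.33); R=(z<.165)&(z>.135)&(s<.12)
    print(f,'held n',np.percentile(n[held],[0.5,99.5]),'s',np.percentile(s[held],[.5,99.5]),'z',np.percentile(z[held],[1,99]))
    for lo in np.arange(.47,.65,.02):
        m=held&(n>lo)&(n<lo+.02); 
        if m.sum()>20:
            zt=np.percentile(z[m],98); mm=m&(z>zt-.006)
            k=R&(n>lo)&(n<lo+.02); k2=k.sum()>10
            print(round(lo,2),'held ztop',round(zt,4),'s rim min,max',np.percentile(s[mm],[1,99]),'R: ', (np.percentile(z[k],98),np.percentile(s[k],[1,99])) if k2 else '')
E
```

```text
wrist9 held n [0.4626 0.6359] s [0.069 0.163] z [0.2091 0.2824]
0.47 held ztop 0.2512 s rim min,max [0.0689 0.0749] R:  
0.49 held ztop 0.2716 s rim min,max [0.0689 0.0862] R:  
0.51 held ztop 0.2819 s rim min,max [0.0689 0.075 ] R:  (np.float64(0.1462294399567437), array([-0.0349,  0.0644]))
0.53 held ztop 0.2821 s rim min,max [0.0689 0.0751] R:  (np.float64(0.14942173650699886), array([-0.035,  0.064]))
0.55 held ztop 0.2821 s rim min,max [0.0689 0.075 ] R:  (np.float64(0.15018123325120292), array([-0.0348,  0.0647]))
0.57 held ztop 0.2821 s rim min,max [0.0689 0.075 ] R:  (np.float64(0.1509235846799577), array([-0.0346,  0.0646]))
0.59 held ztop 0.2825 s rim min,max [0.0688 0.0865] R:  (np.float64(0.15199810466967148), array([-0.0349,  0.0644]))
0.61 held ztop 0.2823 s rim min,max [0.069 0.146] R:  (np.float64(0.15287247012669622), array([-0.0347,  0.0643]))
0.63 held ztop 0.2825 s rim min,max [0.077  0.1467] R:  (np.float64(0.15389294540343082), array([-0.0335,  0.0621]))
top9 held n [0.4619 0.6342] s [0.0687 0.1665] z [0.2078 0.3206]
0.47 held ztop 0.2535 s rim min,max [0.0689 0
[... 1011 characters left out ...]
 
0.53 held ztop 0.2852 s rim min,max [0.1624 0.1695] R:  (np.float64(0.15139043715651448), array([-0.0361, -0.0274]))
0.55 held ztop 0.2839 s rim min,max [0.1627 0.1692] R:  (np.float64(0.15300320001877604), array([-0.0363,  0.0634]))
0.57 held ztop 0.284 s rim min,max [0.1626 0.1692] R:  (np.float64(0.15326884713710767), array([-0.0351,  0.066 ]))
0.59 held ztop 0.2843 s rim min,max [0.0696 0.1695] R:  (np.float64(0.15447781726679424), array([-0.0385,  0.0657]))
0.61 held ztop 0.285 s rim min,max [0.071  0.1689] R:  (np.float64(0.1553504444143262), array([-0.0354,  0.0655]))
0.63 held ztop 0.2857 s rim min,max [0.0789 0.1602] R:  (np.float64(0.15679367931970672), array([-0.033 ,  0.0635]))
```

```bash
python3 - <<'E'
from meas import *
np.set_printoptions(precision=4,suppress=True)
for f in ['wrist9','top9']:
    p=dict(np.load(f'pics/{f}.npz')); w=cloud(p); im=p['img'].astype(int); red=(im[...,0]-im[...,1]>60)
    n=w[...,0]*XH[0]+w[...,1]*XH[1]; s=w[...,0]*YH[0]+w[...,1]*YH[1]; z=w[...,2]
    k=red&(z>.13)&(z<.165)&(s>-.02)&(s<.05)&(n>.6); print(f,'R lip back n',np.percentile(n[k],[95,98,99.5]))
    k=red&(z>.2)&(z<.33)&(s>.08)&(s<.12)&(n>.6); print('held lip back',np.percentile(n[k],[95,98,99.5]))
    k=~red&(z>.145)&(z<.158)&(s>.068)&(s<.15)&(n>.61)&(n<.67); 
    if k.sum()>5: print('rail n',k.sum(),np.percentile(n[k],[2,50,98]))
E
```

```text
wrist9 R lip back n [0.6478 0.6484 0.6487]
held lip back [0.6348 0.6358 0.6363]
rail n 104 [0.6415 0.6426 0.6448]
top9 R lip back n [0.6475 0.6479 0.6483]
held lip back [0.6338 0.6343 0.6348]
rail n 38 [0.6414 0.6431 0.6443]
```

Request:
{"api": "jog_arm", "payload": {"targets": "0.0005 0 0.015 0 0 0 -1; 0.0005 0 0.03 0 0 0 -1; 0.0005 0 0.045 0 0 0 -1; 0.0005 0 0.055 0 0 0 -1; 0.0005 0 0.065 0 0 0 -1; 0.0005 0 0.072 0 0 0 -1; 0.0005 0 0.075 0 0 0 -1; 0.0005 0 0.075 0 0 0 -1"}}

```text
clock: 23.75
tool_pos: [0.5338, 0.1853, 0.1403]
orientation: [180.0, -0.0, -83.0]
force: [0.6, 0.0, -3.8]
opening: 0.0087
```

Request:
{"api": "jog_arm", "payload": {"targets": "0 0 0.006 0 0 0 -1; 0 0 0.012 0 0 0 -1; 0 0 0.018 0 0 0 -1; 0 0 0.024 0 0 0 -1; 0 0 0.029 0 0 0 -1; 0 0 0.032 0 0 0 -1; 0 0 0.033 0 0 0 -1; 0 0 0.033 0 0 0 -1"}}

```text
clock: 24.75
tool_pos: [0.5339, 0.1853, 0.1074]
orientation: [-180.0, -0.0, -83.0]
force: [-0.5, -0.9, -3.4]
opening: 0.0092
```

```bash
python3 - <<'E'
from h import *
x,y=ns(.567,.1186); print(inv(*telemetry.get_obs()['tool_pos'][:2])); to(x,y,.107,-82.95)
for n in ['scene','wrist']:
    p=snapshot(n); save(p,n+'10.png'); np.savez('pics/'+n+'10.npz',**p)
    if n!='wrist':
        im=cv2.cvtColor(p['img'],cv2.COLOR_RGB2BGR); im=im[180:360,280:520]
        cv2.imwrite(f'pics/{n}10c.png',cv2.resize(im,None,fx=2.9,fy=2.9,interpolation=cv2.INTER_CUBIC))
E
```

```text
(np.float64(0.5526039133157515), np.float64(0.11839152046033834))
shift [-0.0002 -0.0144  0.0004] turn [-0.   -0.02 -0.03] now [0.5339 0.1853 0.1074] [-1.800e+02 -2.000e-02 -8.298e+01] F [-0.5 -0.9 -3.4] op 0.0092 t 24.75
```

View pics/scene10c.png

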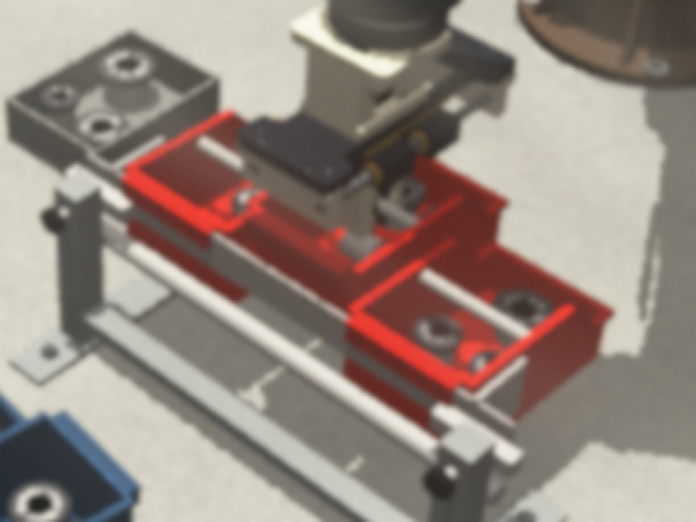

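View pics/wrist10.png

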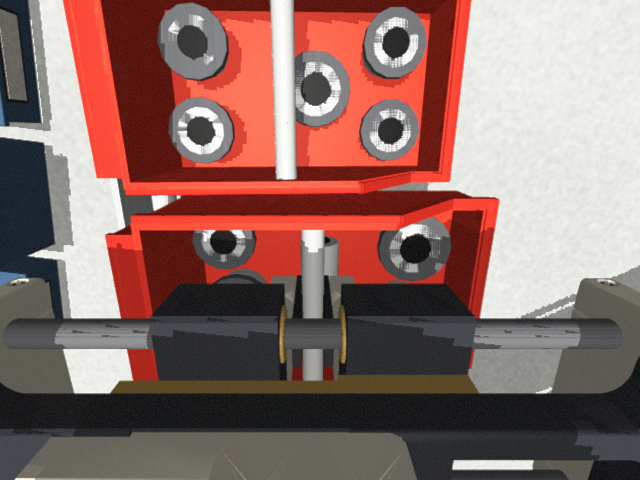

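The bin has dropped into the gap with even margins (the rim at row ~200 is clear of the right neighbour). Next I'll move it back towards the rail and feel for the rail face.

Request:
{"api": "jog_arm", "payload": {"targets": "0 -0.003 0 0 0 0 -1; 0 -0.006 0 0 0 0 -1; 0 -0.009 0 0 0 0 -1; 0 -0.011 0 0 0 0 -1; 0 -0.013 0 0 0 0 -1; 0 -0.0145 0 0 0 0 -1; 0 -0.0155 0 0 0 0 -1; 0 -0.0155 0 0 0 0 -1"}}

```text
clock: 25.85
tool_pos: [0.5494, 0.1873, 0.1075]
orientation: [-180.0, -0.0, -83.0]
force: [0.4, 0.2, -4.1]
opening: 0.0091
```

Request:
{"api": "jog_arm", "payload": {"targets": "0 -0.0005 0 0 0 0 -1; 0 -0.001 0 0 0 0 -1; 0 -0.001 0 0 0 0 -1; 0 -0.0015 0 0 0 0 -1; 0 -0.0015 0 0 0 0 -1; 0 -0.002 0 0 0 0 -1; 0 -0.002 0 0 0 0 -1; 0 -0.002 0 0 0 0 -1"}}

```text
clock: 26.85
tool_pos: [0.5501, 0.1872, 0.1073]
orientation: [179.9, -0.0, -83.0]
force: [-6.5, -1.2, 1.0]
opening: 0.0092
```

```bash
python3 - <<'E'
from h import *
o=telemetry.get_obs(); print(inv(*o['tool_pos'][:2]),o['force'],o['moment'])
E
```

```text
(np.float64(0.5688629336067328), np.float64(0.11823570258041696)) [-6.54792447 -1.20802087  1.03481797] [-0.00394643  2.63170349  0.01607744]
```

Contact at n≈0.5688 (about 6.5 N), which agrees with the camera's rail position to within 0.5 mm. Backing off 2.8 mm to centre the slot, then lowering.

Request:
{"api": "jog_arm", "payload": {"targets": "0 0.0015 0 0 0 0 -1; 0 0.0028 0 0 0 0 -1; 0 0.0028 0 0 0 0 -1; 0 0.0028 0.002 0 0 0 -1; 0 0.0028 0.004 0 0 0 -1; 0 0.0028 0.006 0 0 0 -1; 0 0.0028 0.008 0 0 0 -1; 0 0.0028 0.008 0 0 0 -1"}}

```text
clock: 27.85
tool_pos: [0.5472, 0.1867, 0.0991]
orientation: [179.9, -0.0, -83.0]
force: [0.7, 0.2, -3.5]
opening: 0.0089
```

```bash
python3 - <<'E'
from h import *
o=telemetry.get_obs(); print(inv(*o['tool_pos'][:2]),o['tool_pos'],o['force'],o['moment'])
p=snapshot('wrist'); save(p,'wrist11.png'); np.savez('pics/wrist11.npz',**p)
from meas import *
w=cloud(p); im=p['img'].astype(int); red=(im[...,0]-im[...,1]>60)
n=w[...,0]*XH[0]+w[...,1]*XH[1]; s=w[...,0]*YH[0]+w[...,1]*YH[1]; z=w[...,2]
for lo in np.arange(.5,.66,.02):
    k=red&(z>.14)&(n>lo)&(n<lo+.02)&(s>.066)&(s<.08); k2=red&(z>.13)&(n>lo)&(n<lo+.02)&(s<.066)
    print(round(lo,2),k.sum(),np.percentile(z[k],97) if k.sum()>5 else '',np.percentile(s[k],[1]) if k.sum()>5 else '',np.percentile(s[k2],[99]) if k2.sum()>5 else '')
k=red&(z>.14)&(s>.08)&(s<.12)&(n>.6); print('held lip back',np.percentile(n[k],[95,99]))
k=red&(z>.14)&(s>.0)&(s<.05)&(n>.6); print('R lip back',np.percentile(n[k],[95,99]))
E
```

```text
(np.float64(0.5659460366246473), np.float64(0.11816014151148475)) [0.54716472 0.18672843 0.09905464] [ 0.70946119  0.20215675 -3.48117554] [ 0.062325   -0.00687175 -0.03450087]
0.5 282 0.15251029077379072 [0.06816917] [0.0648067]
0.52 814 0.16586984485729148 [0.06818427] [0.06469914]
0.54 1048 0.16605252665438278 [0.06829137] [0.06474204]
0.56 1061 0.16603297598853078 [0.06831468] [0.06450896]
0.58 1043 0.16611013996192617 [0.06828043] [0.06478319]
0.6 1044 0.16605410317851355 [0.06824642] [0.06454669]
0.62 1221 0.16610498555749878 [0.06830637] [0.06411955]
0.64 299 0.16606228219988559 [0.07621752] [0.05653696]
0.66 0   
held lip back [0.64876109 0.64981257]
R lip back [0.64787311 0.64874372]
```

View pics/wrist11.png

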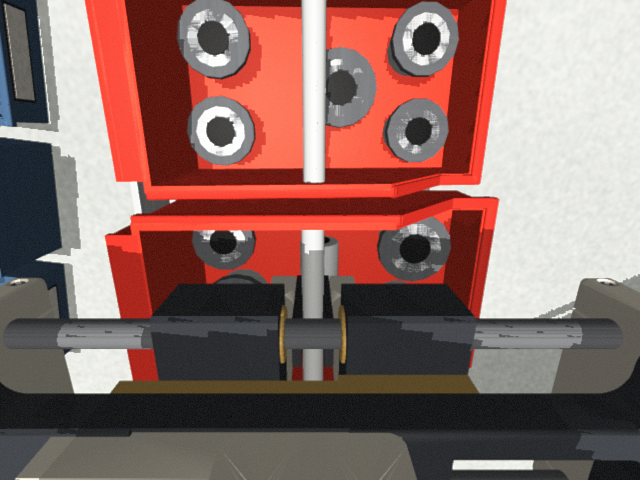

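Bin level, free of contact, lip in line with the neighbour's and side margins of ~3.6 mm. Lowering further.

Request:
{"api": "jog_arm", "payload": {"targets": "0 0 0.001 0 0 0 -1; 0 0 0.002 0 0 0 -1; 0 0 0.003 0 0 0 -1; 0 0 0.004 0 0 0 -1; 0 0 0.005 0 0 0 -1; 0 0 0.006 0 0 0 -1; 0 0 0.007 0 0 0 -1; 0 0 0.007 0 0 0 -1"}}

```text
clock: 28.9
tool_pos: [0.5472, 0.1867, 0.0921]
orientation: [179.9, -0.0, -83.0]
force: [0.7, 0.1, -3.3]
opening: 0.009
```

Request:
{"api": "jog_arm", "payload": {"targets": "0 0 0.001 0 0 0 -1; 0 0 0.002 0 0 0 -1; 0 0 0.003 0 0 0 -1; 0 0 0.004 0 0 0 -1; 0 0 0.005 0 0 0 -1; 0 0 0.0055 0 0 0 -1; 0 0 0.0055 0 0 0 -1; 0 0 0.0055 0 0 0 -1"}}

```text
clock: 29.9
tool_pos: [0.5472, 0.1868, 0.0866]
orientation: [179.9, -0.0, -83.0]
force: [0.3, 0.1, -3.6]
opening: 0.0091
```

Request:
{"api": "jog_arm", "payload": {"targets": "0 0 0.0005 0 0 0 -1; 0 0 0.001 0 0 0 -1; 0 0 0.001 0 0 0 -1; 0 0 0.0015 0 0 0 -1; 0 0 0.0015 0 0 0 -1; 0 0 0.002 0 0 0 -1; 0 0 0.002 0 0 0 -1; 0 0 0.002 0 0 0 -1"}}

```text
clock: 30.9
tool_pos: [0.5473, 0.1868, 0.0847]
orientation: [179.9, -0.0, -83.0]
force: [0.5, -0.7, -2.7]
opening: 0.009
```

```bash
python3 - <<'E'
from h import *
o=telemetry.get_obs(); print(inv(*o['tool_pos'][:2]),o['tool_pos'],o['force'],o['moment'])
p=snapshot('wrist'); save(p,'wrist12.png')
w=cloud(p); im=p['img'].astype(int); red=(im[...,0]-im[...,1]>60)
n=w[...,0]*XH[0]+w[...,1]*XH[1]; s=w[...,0]*YH[0]+w[...,1]*YH[1]; z=w[...,2]
for lo in np.arange(.5,.66,.02):
    k=red&(z>.13)&(n>lo)&(n<lo+.02)&(s>.066)&(s<.08); k2=red&(z>.13)&(n>lo)&(n<lo+.02)&(s<.066)
    print(round(lo,2),np.percentile(z[k],97) if k.sum()>5 else '',np.percentile(s[k],[1]) if k.sum()>5 else '',np.percentile(s[k2],[99]) if k2.sum()>5 else '',np.percentile(z[k2],[97]) if k2.sum()>5 else '')
k=red&(z>.14)&(s>.08)&(s<.12)&(n>.6); print('held lip back',np.percentile(n[k],[95,99]))
k=red&(z>.14)&(s>.0)&(s<.05)&(n>.6); print('R lip back',np.percentile(n[k],[95,99]))
E
```

```text
(np.float64(0.5660678341101953), np.float64(0.11821080528518324)) [0.54727938 0.18679366 0.08468777] [ 0.49598391 -0.71011547 -2.68777043] [ 0.13532019 -0.33729893 -0.03349256]
0.5 0.13700548828169715 [0.06829972] [0.06468241] [0.13525157]
0.52 0.15079952401120325 [0.06824863] [0.06461904] [0.14864645]
0.54 0.15125904173739388 [0.06831264] [0.06459807] [0.14946661]
0.56 0.15181151276280824 [0.06833556] [0.06465034] [0.15043615]
0.58 0.1522911061152449 [0.06828187] [0.06480749] [0.1512184]
0.6 0.15266859596048507 [0.06827083] [0.06456617] [0.1521112]
0.62 0.15315050999839075 [0.06832251] [0.06415263] [0.1532255]
0.64 0.15348115467260362 [0.06748964] [0.05645292] [0.15379862]
0.66    
held lip back [0.64887077 0.64978975]
R lip back [0.64784834 0.64880688]
```

Lip is at the neighbour's height and the bin is beginning to tip nose-down as it should. Lowering 2 mm more, then release.

Request:
{"api": "jog_arm", "payload": {"targets": "0 0 0.0005 0 0 0 -1; 0 0 0.001 0 0 0 -1; 0 0 0.0015 0 0 0 -1; 0 0 0.002 0 0 0 -1; 0 0 0.002 0 0 0 -1; 0 0 0.002 0 0 0 -1; 0 0 0.002 0 0 0 -1; 0 0 0.002 0 0 0 -1"}}

```text
clock: 31.95
tool_pos: [0.5465, 0.1865, 0.083]
orientation: [179.8, -0.1, -83.0]
force: [-6.3, -0.7, 5.0]
opening: 0.009
```

Request:
{"api": "jog_arm", "payload": {"targets": "0 0 0 0 0 0 -0.78; 0 0 0 0 0 0 -0.7; 0 0 0 0 0 0 -0.6; 0 0 0 0 0 0 -0.5; 0 0 0 0 0 0 -0.4; 0 0 0 0 0 0 -0.3; 0 0 0 0 0 0 -0.2; 0 0 0 0 0 0 -0.2"}}

```text
clock: 32.95
tool_pos: [0.5465, 0.1866, 0.083]
orientation: [179.8, -0.1, -83.0]
force: [0.3, 0.2, 0.1]
opening: 0.0348
```

```bash
python3 - <<'E'
from h import *
o=telemetry.get_obs(); print(o['tool_pos'],o['force'],o['moment'],o['opening'])
p=snapshot('wrist'); save(p,'wrist13.png')
w=cloud(p); im=p['img'].astype(int); red=(im[...,0]-im[...,1]>60)
n=w[...,0]*XH[0]+w[...,1]*XH[1]; s=w[...,0]*YH[0]+w[...,1]*YH[1]; z=w[...,2]
for lo in np.arange(.5,.66,.02):
    k=red&(z>.13)&(n>lo)&(n<lo+.02)&(s>.066)&(s<.08); k2=red&(z>.13)&(n>lo)&(n<lo+.02)&(s<.066)
    print(round(lo,2),np.percentile(z[k],97) if k.sum()>5 else '',np.percentile(z[k2],[97]) if k2.sum()>5 else '')
E
```

```text
[0.54648665 0.18655123 0.08298652] [0.34514483 0.24352452 0.13504219] [ 0.0921489  -0.09084336  0.06025626] 0.034757613484738416
0.5 0.13545019482651943 [0.13542028]
0.52 0.1485472961359654 [0.1486403]
0.54 0.149437584341634 [0.14950984]
0.56 0.15032693740448938 [0.15045259]
0.58 0.15116595571301927 [0.15127921]
0.6 0.1521581920764115 [0.15218196]
0.62 0.15301557610492347 [0.15322822]
0.64 0.15355984598607753 [0.15380216]
0.66
```

View pics/wrist13.png

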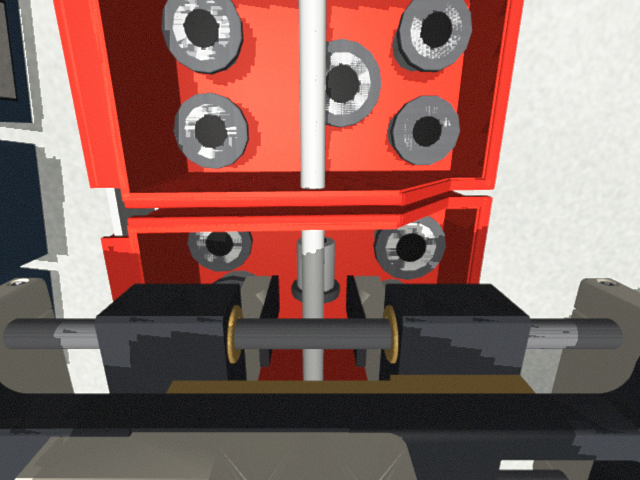

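The rim profile now matches the hanging neighbour's and the rod is free between the fingers (column ~313). Raising straight up, then moving clear.

Request:
{"api": "jog_arm", "payload": {"targets": "0 0 -0.008 0 0 0 -0.2; 0 0 -0.02 0 0 0 -0.2; 0 0 -0.04 0 0 0 -0.2; 0 0 -0.07 0 0 0 -0.2; 0 0 -0.11 0 0 0 -0.2; 0 0 -0.15 0 0 0 -0.2; 0 0 -0.18 0 0 0 -0.2; 0 0 -0.19 0 0 0 -0.2"}}

```text
clock: 34.0
tool_pos: [0.5478, 0.1871, 0.2762]
orientation: [-179.9, 0.1, -83.0]
force: [-0.1, -0.3, -0.5]
opening: 0.0349
```

Request:
{"api": "jog_arm", "payload": {"targets": "0.04 0.02 0 0 0 0 -0.2; 0.09 0.04 0 0 0 0 -0.2; 0.14 0.05 0 0 0 0 -0.2; 0.2 0.05 0 0 0 0 -0.2; 0.26 0.05 0 0 0 0 -0.2; 0.31 0.05 0 0 0 0 -0.2; 0.34 0.05 0 0 0 0 -0.2; 0.34 0.05 0 0 0 0 -0.2"}}

```text
clock: 35.0
tool_pos: [0.5392, -0.1583, 0.275]
orientation: [180.0, 0.1, -83.2]
force: [0.4, 0.1, 0.2]
opening: 0.0353
```

```bash
python3 - <<'E'
from meas import *
p=snapshot('top'); save(p,'top14.png'); w=cloud(p); im=p['img'].astype(int);h=w[...,2]
c=cv2.cvtColor(p['img'],cv2.COLOR_RGB2BGR)
grey=(np.abs(im[...,0]-im[...,1])<35)&(im[...,0]>90)
n=w[...,0]*XH[0]+w[...,1]*XH[1]; s=w[...,0]*YH[0]+w[...,1]*YH[1]; red=(im[...,0]-im[...,1]>60)
for nm,s0 in (('L',.2222),('M',.1185),('R',.0163)):
    line(w,grey&(h>.132)&(h<.16)&(abs(s-s0)<.046)&(abs(n-.565)<.014),nm)
    k=red&(h>.13)&(h<.17)&(abs(s-s0)<.035)&(n>.6); print(' lip back n',np.percentile(n[k],[95,99]),'z',np.percentile(h[k&(n>.636)],[10,50,90]))
s_=snapshot('scene'); save(s_,'scene14.png'); print(telemetry.get_obs()['force'],telemetry.get_obs()['clock'])
b=cv2.cvtColor(s_['img'],cv2.COLOR_RGB2BGR)[180:360,280:520]
cv2.imwrite('pics/scene14c.png',cv2.resize(b,None,fx=2.9,fy=2.9,interpolation=cv2.INTER_CUBIC))
E
```

```text
meas.py:4: RuntimeWarning: Mean of empty slice.
  d=np.linalg.svd(q[:,:2]-q[:,:2].mean(0),full_matrices=False)[2][0]; s=(q[:,:2]-q[:,:2].mean(0))@d
  ret = um.true_divide(
Traceback (most recent call last):
  File "meas.py", line 4, in line
    d=np.linalg.svd(q[:,:2]-q[:,:2].mean(0),full_matrices=False)[2][0]; s=(q[:,:2]-q[:,:2].mean(0))@d
      ~~~~~~~~~~~~~~~~~~~~~~~~~~~~~~~~~~~~~~~~~~~~~~~~~~~~~~~~~~~~~^^^
IndexError: index 0 is out of bounds for axis 0 with size 0
```

View pics/top14.png

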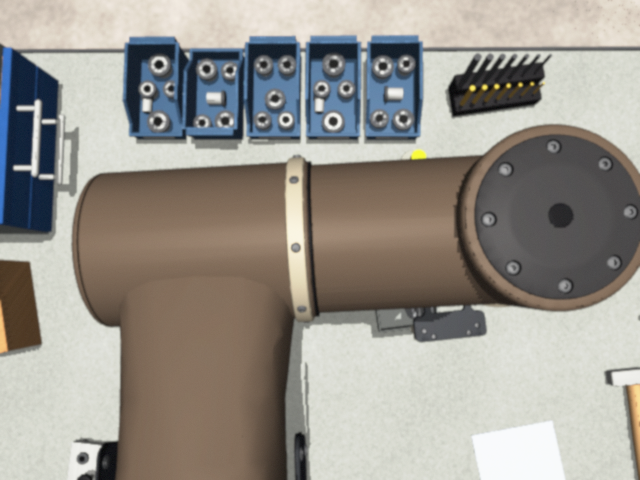

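The arm hides the rack in the top view; moving on to where it was clear before.

Request:
{"api": "jog_arm", "payload": {"targets": "0.04 0.005 0 0 0 0 -0.2; 0.08 0.01 0 0 0 0 -0.2; 0.12 0.02 0 0 0 0 -0.2; 0.16 0.03 0 0 0 0 -0.2; 0.19 0.03 0 0 0 0 -0.2; 0.2 0.03 0 0 0 0 -0.2; 0.2 0.03 0 0 0 0 -0.2; 0.2 0.03 0 0 0 0 -0.2"}}

```text
clock: 36.05
tool_pos: [0.5337, -0.3582, 0.2751]
orientation: [180.0, 0.1, -83.0]
force: [-1.1, 0.8, 0.5]
opening: 0.0349
```

```bash
python3 - <<'E'
from meas import *
p=snapshot('top'); save(p,'top15.png'); w=cloud(p); im=p['img'].astype(int);h=w[...,2]
grey=(np.abs(im[...,0]-im[...,1])<35)&(im[...,0]>90)
n=w[...,0]*XH[0]+w[...,1]*XH[1]; s=w[...,0]*YH[0]+w[...,1]*YH[1]; red=(im[...,0]-im[...,1]>60)
s_=snapshot('scene'); save(s_,'scene15.png')
b=cv2.cvtColor(s_['img'],cv2.COLOR_RGB2BGR)[180:360,180:520]
cv2.imwrite('pics/scene15c.png',cv2.resize(b,None,fx=2.3,fy=2.3,interpolation=cv2.INTER_CUBIC))
print(telemetry.get_obs()['force'],telemetry.get_obs()['clock'])
for nm,s0 in (('L',.2222),('M',.1185),('R',.0163)):
    line(w,grey&(h>.132)&(h<.16)&(abs(s-s0)<.046)&(abs(n-.565)<.014),nm)
    k=red&(h>.13)&(h<.17)&(abs(s-s0)<.035)&(n>.6); print(' lip back n',np.percentile(n[k],[95,99]),'z',np.percentile(h[k&(n>.636)],[10,50,90]))
E
```

```text
[-0.99295177  0.07680662 -0.00142599] 36.15
L 312 mid [0.5337 0.2902] z 0.1421 len 0.0859 ang 6.82 ns [0.5653 0.2225]
 lip back n [0.64723894 0.64796127] z [0.15081808 0.15268412 0.15463498]
M 296 mid [0.5463 0.1885] z 0.1422 len 0.0859 ang 7.02 ns [0.5653 0.12  ]
 lip back n [0.64731542 0.64815009] z [0.1505879  0.15267562 0.1546771 ]
R 279 mid [0.559  0.0854] z 0.1423 len 0.0856 ang 7.13 ns [0.5652 0.0162]
 lip back n [0.64740518 0.64813121] z [0.15084461 0.15255936 0.15458893]
```

View pics/top15.png

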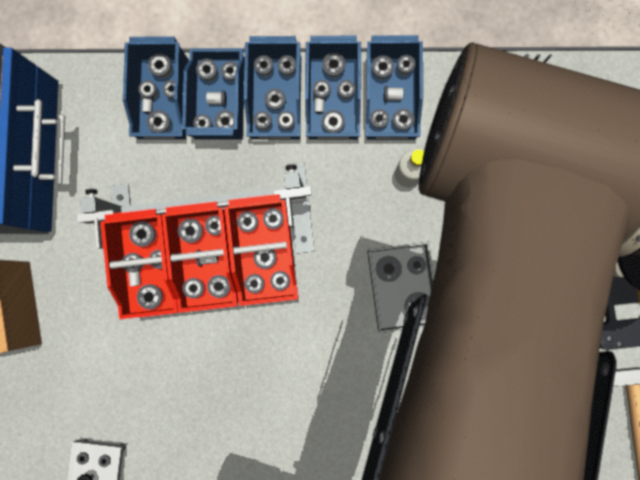

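View pics/scene15c.png

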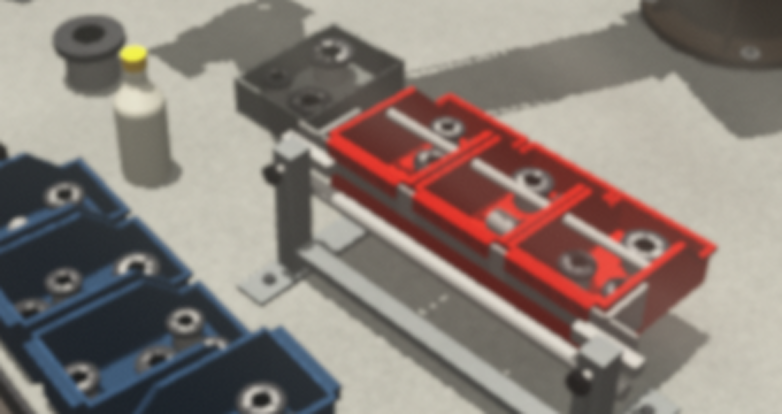

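The three bins hang in one row (columns 103-297), lips level. The tray, bottle and bush look unmoved. Handing in.

```bash
python3 -c "
from h import *
print(job.close_job(), telemetry.get_obs()['clock'])"
```

```text
the job is handed in; nothing more can be done
the job is handed in; nothing more can be done
```

The loose bin now hangs on the rail between its two neighbours, and I handed the job in at about 36 s of the 61 s allowed. No verdict was reported.

**What I did:** I pushed the two hanging bins outwards by opening the gripper between them next to the rail, leaving them about 3 mm short of their stops. I then gripped the loose bin by its rod and lowered it into the gap. I felt for the rail face with about 6.5 N, backed off 2.8 mm to centre the slot, lowered until the lip sat on the rail, released and withdrew.

**Last checks (top camera):**
- **Heights and tilt:** the three lips are level within 0.2 mm and in line along the rail within 0.2 mm. The new bin's rim slope matched its right neighbour's, nose-down about 0.05 rad.
- **Squareness:** the bins lie at 6.8° to 7.1°, and the rack at about 7.05°.
- **Position:** the new bin is centred between its neighbours within 1 mm.
- **Other things:** the tray, bottle and bush look unmoved in the pictures; I did not measure them. The hand was well clear of everything.

**What disagreed:** the real fingertips end about 36 mm above the reported TCP. My first grasp therefore closed above the rod without moving the bin, and I corrected for the offset. The earlier pushing was also done that much higher up the bins' walls than planned. I did not measure the rail's offset on the stand. Even at the stated maximum of 20 mm, the bin stays within the 35 mm tolerance.

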